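Nest the marble serving slabs in their tray

ROBOT

A 7-joint arm with a two-finger parallel gripper is mounted at the origin on the work surface. World frame = base frame: x ahead of the robot, y to its left, z up, the work surface at z = 0. Lengths are in m, angles in rad, forces in N, time in s.
With the tool pointing down it reaches from about 0.4 to 0.875 m from the base axis. Payload 6.5 kg.
Tool frame: the origin (TCP) lies midway between the tips of the shut fingers; the grasp point (between the pads) lies 19 mm behind it; x points along the fingers, y is the direction in which the jaws open and shut, and the axes are right-handed (so a half turn about x gives the same grasp; the last joint's range is limited). The gripper opens to 85 mm and grips with 20 to 120 N. Pads are 22 mm wide; open, the fingers measure 114 mm over their backs; the gripper's body (76 mm by 85 mm) begins 54 mm behind the grasp point. The pads swing forward as they close: fully open they stand 13 mm farther back than shut.
Start: joints at [-0.066, 0.536, -0.004, 1.538, 0.003, 1.067, -0.071], TCP at [0.65, 0, 0.231] pointing down, gripper open.
Joint ranges: [-2.7, 2.7], [-0.37, 2.16], [-1.27, 1.26], [0.24, 2.4], [-1.31, 4.45], [0.19, 1.91], [-2.76, 2.76]. Speed limits (rad/s): [2.39, 2.39, 3.14, 3.14, 3.14, 3.14, 3.14].

INTERFACE

Orientations are given as a unit quaternion [x, y, z, w].
In Python, from rig import manip gives the robot as it stands.
- The arm moves only by the tool jog_arm, never from a script. Its argument "increments" is a list of rows, each an object of numbers: "hand": the closure, from 0 (fully open) to 1 (shut); "tx", "ty", "tz": the shift along the world's x, y, z in cm; "ax", "ay", "az": the turn, a rotation vector about the world's x, y, z in degrees. In form: [{"hand": .., "tx": .., "ty": .., "tz": .., "ax": .., "ay": .., "az": ..}, ...]. A call has 1 to 8 rows; each row shifts and turns the commanded pose from where the row before left it; what a row does not reach is not made up. A row lasts 1/10 s, in which the tool goes at most 50 mm and 8.59 degrees, less where a joint would pass 70% of its speed; a pose out of reach is approached as far as the arm can. A call is refused whole if a number of a shift passes 5 or a number of a turn 8.59, either way. A call with a gripper value outside its range is refused whole. The fingers move at their own pace and stop on an object; "grip_force" is the grip in N (left out, the last holds). Time passes only in rows, so rows that do not move let the fingers close. It gives the time, the measured TCP pose, the force and the opening at its end, in the units of the state.
- manip.state(): the state, without advancing time (a new reading comes with each control period).
- manip.capture(name): name is "scene" or "side" or "wrist"; returns a dict with "color" (480x640x3 uint8, red, green, blue), "intrinsics" (3x3 intrinsics, pixels), "rvec" (rotation vector, rad) and "tvec" (3), from world to camera coordinates, as OpenCV has them. Camera axes: x right, y down, z forward; pixel columns grow to the right and rows downward; lengths in m; the calibration is good to about 2 mm. A picture is of the moment at which its call begins. There is no depth.
- manip.close_job(): hands the job in, once; it reports no verdict.
The state is a dict: "clock": time; "qpos": joint angles; "qd": joint speeds; "joint_torque": joint torques, N m; "tool_pos": TCP position; "ee_rot": TCP orientation; "ft_force": force on the tool from outside, world axes, zero at the start; "wrist_torque": the same for the moment, N m; "opening": finger opening in m.
Only numpy, scipy, OpenCV 4.12 (cv2) and the standard library are available. Lean on these libraries where they do the work, as an engineer would, in place of code of your own. Each camera call takes 0.05 s, during which the arm holds its last target.

TASK

Pack the two L-shaped marble serving slabs into the open-ended steel tray: turn them so that they interlock and fill it as one rectangle, both inside, snug against the closed end and with nothing sticking out past the open end. Marble chips, so slide the slabs along the worktop and never lift them off it, and leave the other kitchen things where they are.

Things in the scene. Friction and masses are not known exactly. Their poses are not given: they have to be found in the camera images.
- tray: Fixed steel tray, open at one end; floor level with the worktop. Inside 124 mm wide (its x), 179 mm deep (its y). Origin: centre of that inner rectangle, at worktop height. Closed end's inner face at y = +89.5 mm, open end at y = -89.5 mm, side faces at x = -62, +62 mm. Rims 10 mm thick, 12 mm high; the last 25 mm of the side rims splay outward 9 mm as a lead-in to the open end.
- slab_a_center (a point): Loose L-shaped pale marble slab: 120 x 120 mm square lacking a 63 x 63 mm corner (legs 57 mm wide), 14 mm thick, 0.4 kg. Point: centre of the 120 mm square, half-way up. Missing corner: the one at +x, +y (inner corner of the L at x = y = -3 mm). Centre of mass at x = y = -11 mm. Starts the nearer to the tray, in front of its open end.
- slab_b_center (a point): Loose L-shaped pale marble slab: 120 x 120 mm square lacking a 63 x 63 mm corner (legs 57 mm wide), 14 mm thick, 0.4 kg. Point: centre of the 120 mm square, half-way up. Missing corner: the one at +x, +y (inner corner of the L at x = y = -3 mm). Centre of mass at x = y = -11 mm. Identical to the other slab; starts farther from the tray, beyond the other slab.
- salt: Salt jar, 44 mm across, 60 mm tall. Bystander, to be left alone; origin at the centre of its underside.
- ramekin: White ramekin, 64 mm across, 40 mm high. Bystander, to be left alone; origin at the centre of its underside.
- cutter: Steel cutter ring, 52 mm across, 30 mm high. Bystander, to be left alone; origin at the centre of its underside.
- spoon: Steel spoon, 150 mm long along its x. Bystander, to be left alone; origin at the centre of its underside.
There are look-alikes about, which are no part of the job. What is shaped like the part that bears slab_b_center but black or turquoise is not meant.

How it is judged:
By the outcome, as a careful person would: the job done as asked, in the order asked, and still so for the second after the job is handed in, with the robot touching nothing.
It also fails if it takes over 72 s, if anything falls off the work surface, if the arm or the gripper's body presses on something with over 40 N, if the wrist force passes 120 N, or if a joint passes its speed limit or range.

## Working session

There is one attempt and no reset: what is moved stays moved. The work goes in short steps, Python scripts to look and compute and a tool call to move; the robot and the scene stay as the last step left them, time stands still between calls to the robot, and variables do not carry over. Pictures are saved under pics/ and viewed, and the job is handed in when it is done.

Besides the shell and the picture viewer there is one more tool, called after "Emit:" as name([rows], argument=value, ...), one row to a line, values as JSON. jog_arm: Moves the arm, as the interface text tells. Its arguments: {"type":"object","properties":{"increments":{"type":"array","items":{"type":"object","properties":{"hand":{"type":"number"},"tx":{"type":"number"},"ty":{"type":"number"},"tz":{"type":"number"},"ax":{"type":"number"},"ay":{"type":"number"},"az":{"type":"number"}}}},"grip_force":{"type":"number"}},"required":["increments"]}

```bash
mkdir -p pics; ls
python3 - <<'E'
from rig import manip
import cv2
print(manip.state())
for n in ("scene","side","wrist"):
    c=manip.capture(n); cv2.imwrite(f"pics/{n}0.png",c["color"][:,:,::-1]); print(n,c["intrinsics"],c["rvec"],c["tvec"])
E
```

```text
pics
{'clock': 0.0, 'qpos': array([-0.06620145,  0.53719282, -0.00440422,  1.53889943,  0.00255778,
        1.06732029, -0.07119368]), 'qd': array([-0.00132855,  0.00118315, -0.00119729, -0.00123973, -0.00021648,
       -0.00030822, -0.00127357]), 'joint_torque': array([-4.51575825e-04, -5.83398092e+01,  1.04865700e+00, -2.59097242e+01,
        1.23920938e-02,  9.44124302e-03, -7.87308863e-06]), 'tool_pos': array([ 6.49342084e-01, -2.81363862e-05,  2.30385896e-01]), 'ee_rot': array([-0.49951128, -0.50043155,  0.50047341, -0.49958294]), 'ft_force': array([-0.68048861,  0.10438657,  0.03985558]), 'wrist_torque': array([ 0.00456319,  0.0212097 , -0.09281044]), 'opening': 0.08562824985860965}
scene [[524.81125128   0.         309.16994887]
 [  0.         524.81125128 251.60829232]
 [  0.           0.           1.        ]] [ 2.41886242  0.79141302 -0.24872655] [-0.36328261 -0.32335643  1.59610469]
side [[487.96961618   0.         328.92729024]
 [  0.         487.96961618 239.49064118]
 [  0.           0.           1.        ]] [ 0.34247682 -2.71504646  1.34941551] [0.51769781 0.20082506 1.14014549]
wrist [[404.50058587   0.         317.44047891]
 [  0.         404.50058587 245.05787525]
 [  0.           0.           1.        ]] [-2.83014464e+00 -1.92409913e-05  2.13834398e-03] [-0.64893561 -0.03899264  0.38089481]
```

View pics/scene0.png

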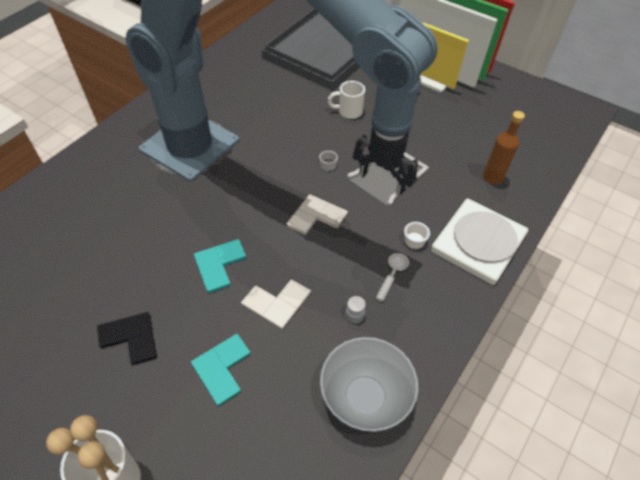

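View pics/side0.png

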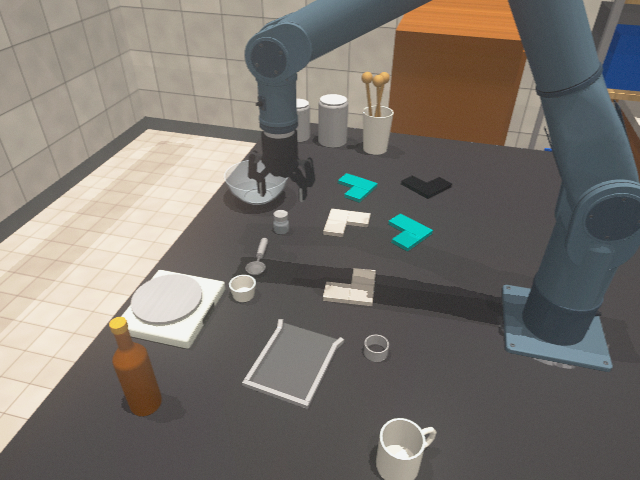

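View pics/wrist0.png

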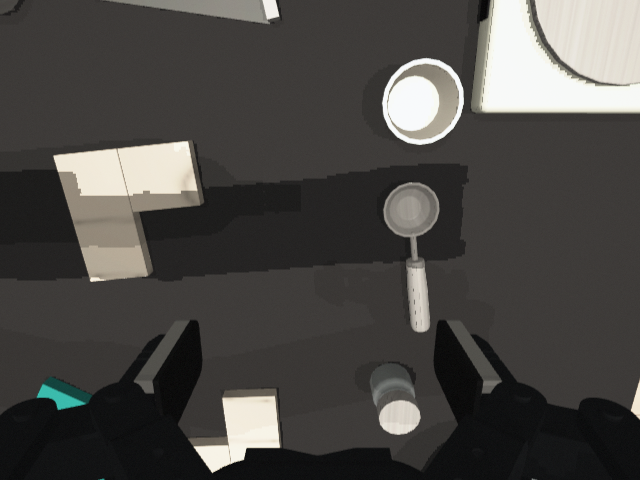

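```bash
cat > h.py <<'E'
import numpy as np, cv2
from rig import manip
def unproj(c,uv,z):
    R=cv2.Rodrigues(np.array(c["rvec"],float))[0]; t=np.array(c["tvec"],float).ravel()
    uv=np.atleast_2d(np.array(uv,float)); K=np.array(c["intrinsics"])
    d=np.c_[uv,np.ones(len(uv))]@np.linalg.inv(K).T@R; o=-R.T@t
    s=(z-o[2])/d[:,2]; return o+d*s[:,None]
def proj(c,p):
    return cv2.projectPoints(np.atleast_2d(np.array(p,float)),np.array(c["rvec"],float),np.array(c["tvec"],float),np.array(c["intrinsics"],float),None)[0][:,0]
def crop(c,name,x0,y0,x1,y1,s):
    im=cv2.resize(c["color"][y0:y1,x0:x1,::-1],None,fx=s,fy=s,interpolation=cv2.INTER_CUBIC); cv2.imwrite(name,im)
import pickle
def cap(n,tag):
    c=manip.capture(n); pickle.dump(c,open(f"pics/{tag}.pkl","wb")); return c
def load(tag): return pickle.load(open(f"pics/{tag}.pkl","rb"))
E
python3 - <<'E'
from h import *
c=cap("side","side1"); crop(c,"pics/side1z.png",220,195,420,415,2.7)
crop(c,"pics/side1z.png",230,200,420,410,2.8)
E
```

```text
(no output)
```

View pics/side1z.png

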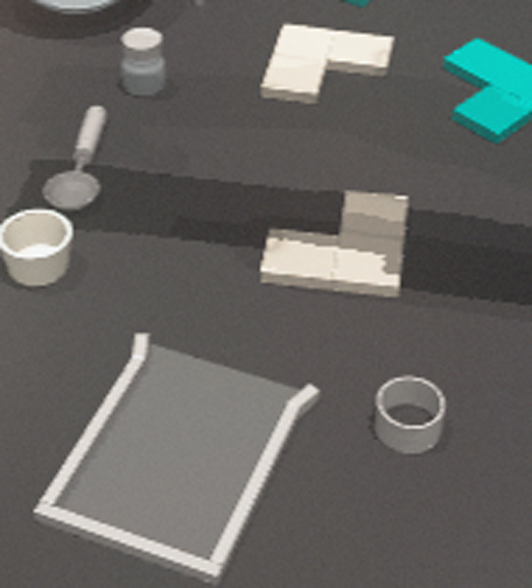

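Run:
```python
from h import *
c=load("side1")
def Z(l): return np.array(l)/2.8+[230,200]
np.set_printoptions(precision=4,suppress=True)
print("tray closed outer tips",unproj(c,Z([(38,510),(216,570)]),.012))
print("tray open inner floor",unproj(c,Z([(150,345),(297,390)]),.0))
print("A",unproj(c,Z([(343,192),(408,197),(400,290),(263,276),(268,230),(342,233)]),.014))
print("B",unproj(c,Z([(283,25),(393,38),(388,68),(327,64),(317,95),(264,90)]),.014))
print("salt",unproj(c,Z([(143,40)]),.06),"ram",unproj(c,Z([(36,232)]),.04),"cut",unproj(c,Z([(411,400)]),.03),"spoon",unproj(c,Z([(70,190),(95,110)]),.01))
c=manip.capture("wrist")
print("wA",unproj(c,[(54,156),(190,141),(202,204),(134,212),(152,273),(92,280)],.014))
print("wB",unproj(c,[(223,391),(276,390)],.014))
```

```text
tray closed outer tips [[0.628  0.3365 0.012 ]
 [0.4904 0.3519 0.012 ]]
tray open inner floor [[0.6038 0.1528 0.    ]
 [0.4751 0.1689 0.    ]]
A [[ 0.486  -0.0628  0.014 ]
 [ 0.4264 -0.0715  0.014 ]
 [ 0.413   0.0503  0.014 ]
 [ 0.5302  0.0639  0.014 ]
 [ 0.5404  0.0059  0.014 ]
 [ 0.4755 -0.0074  0.014 ]]
B [[ 0.6054 -0.3188  0.014 ]
 [ 0.4852 -0.3259  0.014 ]
 [ 0.4806 -0.2695  0.014 ]
 [ 0.5436 -0.2597  0.014 ]
 [ 0.542  -0.2038  0.014 ]
 [ 0.596  -0.1979  0.014 ]]
salt [[ 0.7199 -0.1874  0.06  ]] ram [[0.7264 0.0881 0.04  ]] cut [[0.383  0.1821 0.03  ]] spoon [[ 0.7325 -0.004   0.01  ]
 [ 0.752  -0.1259  0.01  ]]
wA [[ 0.4192  0.0453  0.014 ]
 [ 0.5393  0.058   0.014 ]
 [ 0.5448  0.0027  0.014 ]
 [ 0.4822 -0.0047  0.014 ]
 [ 0.4911 -0.0644  0.014 ]
 [ 0.4324 -0.0717  0.014 ]]
wB [[ 0.5493 -0.1985  0.014 ]
 [ 0.6054 -0.1972  0.014 ]]
```

Emit:
jog_arm([
  {"tx": -3, "ty": 2, "tz": 4},
  {"tx": -4, "ty": 2, "tz": 4},
  {"tx": -3, "ty": 2, "tz": 4},
  {"tx": 0},
  {"tx": 0},
  {"tx": 0},
])

```text
schema error: expected keys hand, tx, ty, tz, ax, ay, az
```

Run:
```python
from h import *
c=cap("wrist","w2"); cv2.imwrite("pics/w2.png",c["color"][:,:,::-1]); s=manip.state(); print(s["tool_pos"],s["ee_rot"])
from scipy.spatial.transform import Rotation as R
print(R.from_quat(s["ee_rot"]).as_matrix()); 
Rm=cv2.Rodrigues(c["rvec"])[0]; print(-Rm.T@c["tvec"].ravel())
```

```text
[6.49820149e-01 1.61631930e-05 2.31032390e-01] [ 0.49986867  0.50012156 -0.50011288  0.49989683]
[[-4.68939781e-04  9.99999889e-01  3.68415267e-05]
 [-1.94889262e-05  3.68323916e-05 -9.99999999e-01]
 [-9.99999890e-01 -4.68940499e-04  1.94716519e-05]]
[0.64967899 0.07946319 0.37394513]
```

View pics/w2.png

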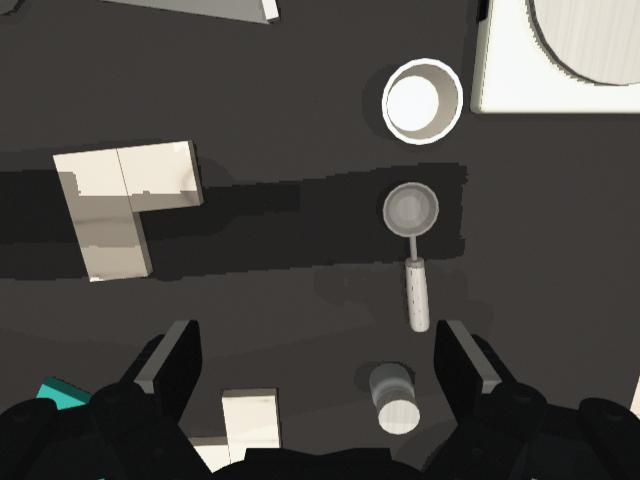

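Emit:
jog_arm([
  {"hand": 0, "tx": -3, "ty": 2, "tz": 4, "ax": 0, "ay": 0, "az": 0},
  {"hand": 0, "tx": -4, "ty": 2, "tz": 4, "ax": 0, "ay": 0, "az": 0},
  {"hand": 0, "tx": -4, "ty": 2, "tz": 4, "ax": 0, "ay": 0, "az": 0},
  {"hand": 0, "tx": 0, "ty": 2, "tz": 0, "ax": 0, "ay": 0, "az": 0},
  {"hand": 0, "tx": 0, "ty": 0, "tz": 0, "ax": 0, "ay": 0, "az": 0},
  {"hand": 0, "tx": 0, "ty": 0, "tz": 0, "ax": 0, "ay": 0, "az": 0},
], grip_force=30)

```text
clock: 0.9
tool_pos: [0.5554, 0.0716, 0.3347]
ee_rot: [0.5, 0.5, -0.5, 0.5]
ft_force: [1.0, -1.6, 0.4]
opening: 0.085
```

Run:
```python
from h import *
c=cap("wrist","w2"); cv2.imwrite("pics/w2.png",c["color"][:,:,::-1]); s=manip.state(); print(s["tool_pos"],s["qd"],s["clock"])
```

```text
[0.5554426  0.07069514 0.33427495] [ 0.01005571  0.00951731  0.00876205  0.00025255 -0.0010503   0.00187035
 -0.00157488] 0.95
```

View pics/w2.png

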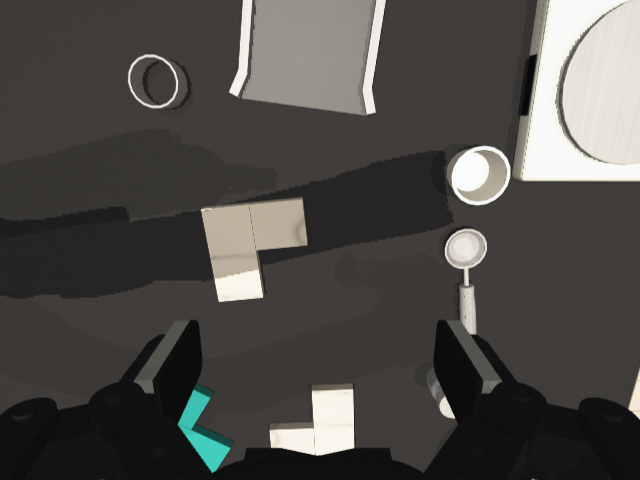

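Emit:
jog_arm([
  {"hand": 0, "tx": 0, "ty": 3, "tz": 1, "ax": 0, "ay": 0, "az": 0},
  {"hand": 0, "tx": 0, "ty": 3, "tz": 1, "ax": 0, "ay": 0, "az": 0},
  {"hand": 0, "tx": 0, "ty": 3, "tz": 1, "ax": 0, "ay": 0, "az": 0},
  {"hand": 0, "tx": 0, "ty": 0, "tz": 0, "ax": 0, "ay": 0, "az": 0},
  {"hand": 0, "tx": 0, "ty": 0, "tz": 0, "ax": 0, "ay": 0, "az": 0},
])

```text
clock: 1.45
tool_pos: [0.5558, 0.1609, 0.3641]
ee_rot: [-0.499, -0.5, 0.501, -0.5]
ft_force: [0.1, -0.0, -0.9]
opening: 0.0855
```

Run:
```python
from h import *
c=cap("wrist","w3"); cv2.imwrite("pics/w3.png",c["color"][:,:,::-1]); s=manip.state(); print(s["tool_pos"],s["qd"],s["clock"])
crop(c,"pics/w3z.png",200,0,420,200,3)
```

```text
[0.55576922 0.15990658 0.36398788] [ 0.01018769 -0.005555    0.01148133  0.00749255 -0.00225274 -0.00014958
 -0.00180037] 1.5
```

View pics/w3.png

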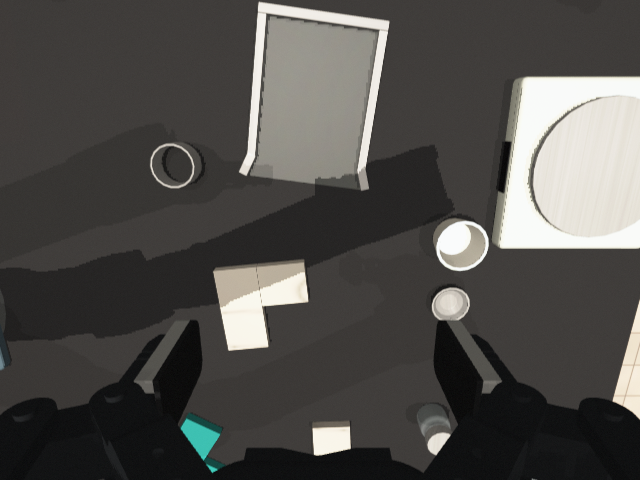

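View pics/w3z.png

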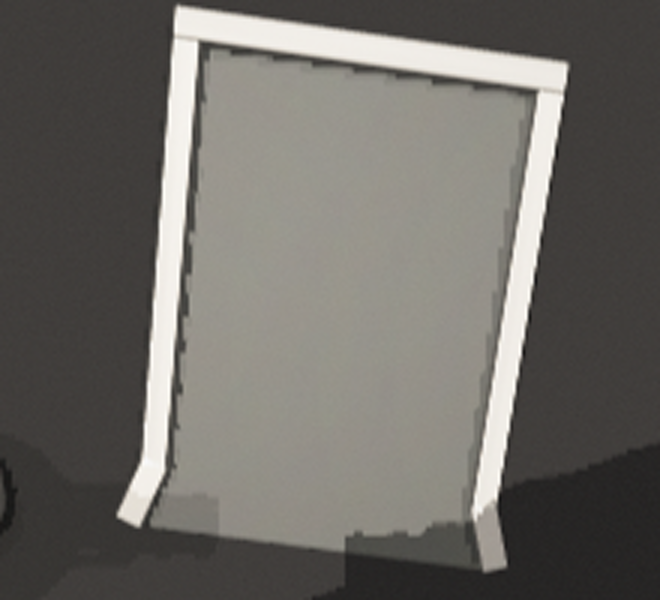

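```bash
cat >> h.py <<'E'
def rigid(model,world):
    m=np.array(model)[:,:2];w=np.array(world)[:,:2]
    mc=m.mean(0);wc=w.mean(0);H=(m-mc).T@(w-wc)
    a=np.arctan2(H[0,1]-H[1,0],H[0,0]+H[1,1]);R=np.array([[np.cos(a),-np.sin(a)],[np.sin(a),np.cos(a)]])
    t=wc-R@mc; r=w-(m@R.T+t); return t,np.degrees(a),np.linalg.norm(r,axis=1)*1e3
L=np.array([(-60,-60),(60,-60),(60,-3),(-3,-3),(-3,60),(-60,60)])/1e3
E
python3 - <<'E'
from h import *
np.set_printoptions(precision=4,suppress=True)
c=load("w3")
Z=lambda l:np.array(l)/3+[200,0]-1/3
px=Z([(175,6),(569,63),(199,40),(539,90),(166,465),(475,513)])
m=np.array([(-72,99.5),(72,99.5),(-62,89.5),(62,89.5),(-62,-64.5),(62,-64.5)])/1e3
print(rigid(m,unproj(c,px,.012)))
crop(c,"pics/w3a.png",200,240,330,360,5)
c=load("w2");crop(c,"pics/w2a.png",190,180,330,310,4.5);crop(c,"pics/w2b.png",250,370,370,470,5)
E
```

```text
(array([0.5501, 0.2485]), np.float64(-7.417511651581408), array([0.4413, 0.6123, 0.629 , 0.3659, 2.0231, 1.6348]))
```

View pics/w3a.png

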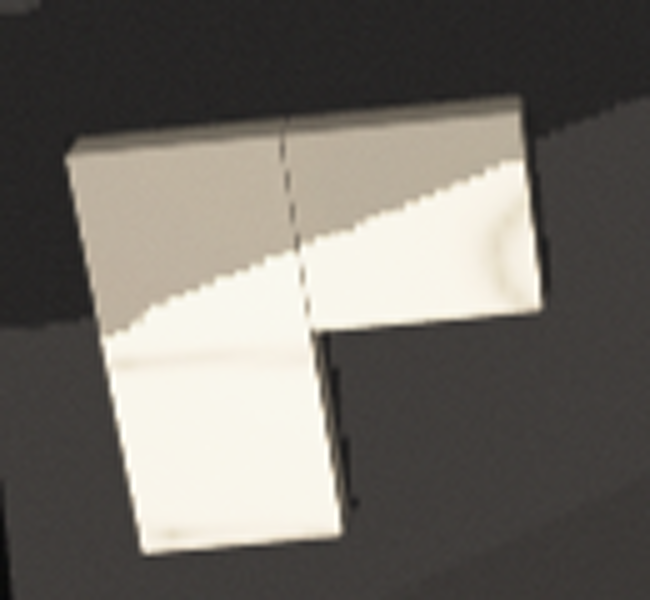

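View pics/w2a.png

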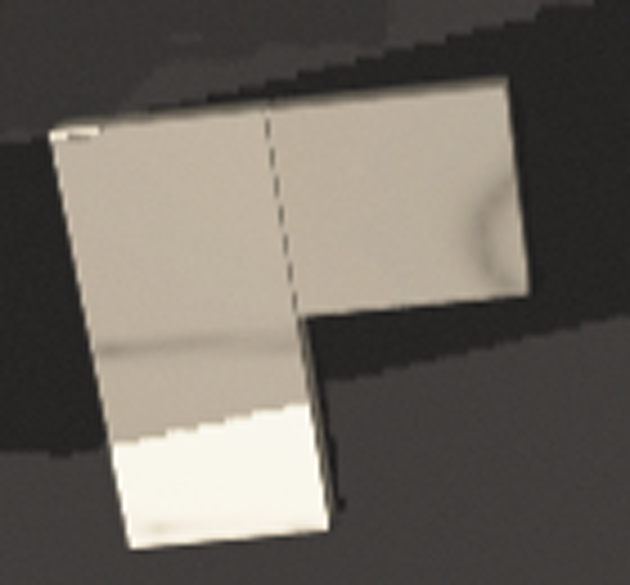

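Run:
```python
from h import *
np.set_printoptions(precision=4,suppress=True)
c=load("w3")
px=np.array([(70,156),(143,553),(341,535),(313,330),(541,309),(521,113)])/5+[200,240]-.4
print(rigid(L,unproj(c,px,.014)))
c=load("w2")
px=np.array([(52,134),(130,549),(328,528),(300,317),(528,293),(508,88)])/4.5+[190,180]-.4
print(rigid(L,unproj(c,px,.014)))
R=cv2.Rodrigues(c["rvec"])[0]
# tray from w2
px=np.array([(233,96),(371,113)])
# tray points predicted into w2, w3
for tag in("w2","w3"):
    c=load(tag); a=np.radians(-7.4);Rz=np.array([[np.cos(a),-np.sin(a)],[np.sin(a),np.cos(a)]])
    pts=np.array([(-62,89.5),(62,89.5),(62,-64.5),(71,-89.5),(-71,-89.5),(-62,-64.5)])/1e3@Rz.T+[.5501,.2485]
    p=proj(c,np.c_[pts,np.full(6,.012)]); im=cv2.resize(c["color"][:,:,::-1],None,fx=3,fy=3,interpolation=cv2.INTER_CUBIC)
    cv2.polylines(im,[np.int32(p*3+1)],True,(0,0,255),1); cv2.imwrite(f"pics/{tag}o.png",im[0:400 if tag=="w2" else 600,600:1260])
```

```text
(array([ 0.4837, -0.0075]), np.float64(-84.41504271649121), array([1.2257, 0.4486, 0.7166, 0.5158, 1.0754, 0.2467]))
(array([ 0.4838, -0.0076]), np.float64(-84.29829048942536), array([1.0077, 0.2607, 0.9856, 0.5636, 1.0305, 0.4852]))
```

View pics/w3o.png

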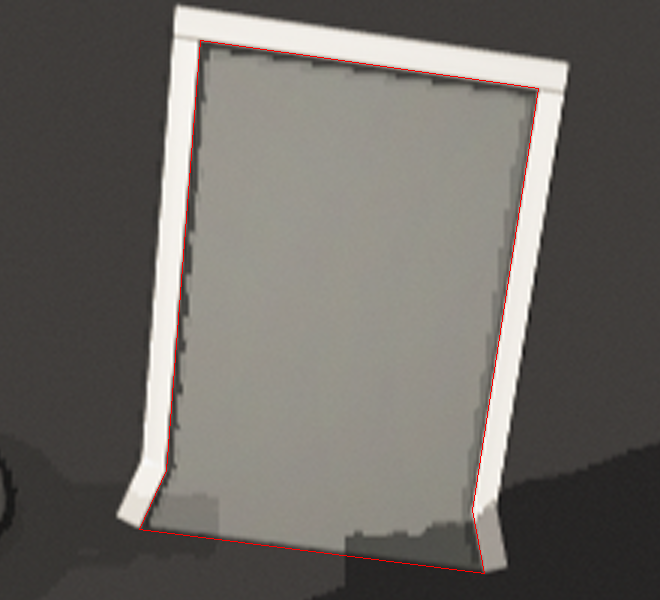

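View pics/w2b.png

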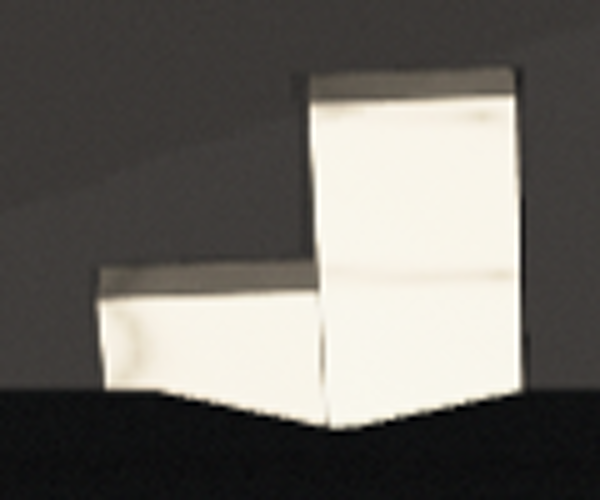

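Emit:
jog_arm([
  {"hand": 0, "tx": -0.75, "ty": -1.68, "tz": -2, "ax": 0, "ay": 0, "az": -8.4},
  {"hand": 0, "tx": -0.75, "ty": -1.68, "tz": -2, "ax": 0, "ay": 0, "az": -8.4},
  {"hand": 0, "tx": -0.75, "ty": -1.68, "tz": -2, "ax": 0, "ay": 0, "az": -8.4},
  {"hand": 0, "tx": -0.75, "ty": -1.68, "tz": -2, "ax": 0, "ay": 0, "az": -8.4},
  {"hand": 0, "tx": -0.75, "ty": -1.68, "tz": -2, "ax": 0, "ay": 0, "az": -8.4},
  {"hand": 0, "tx": -0.75, "ty": -1.68, "tz": -2, "ax": 0, "ay": 0, "az": -8.4},
  {"hand": 0, "tx": -0.75, "ty": -1.68, "tz": -2, "ax": 0, "ay": 0, "az": -8.4},
  {"hand": 0, "tx": -0.75, "ty": -1.68, "tz": -2, "ax": 0, "ay": 0, "az": -8.4},
])

```text
clock: 2.3
tool_pos: [0.4947, 0.0245, 0.2039]
ee_rot: [-0.693, -0.136, 0.694, -0.137]
ft_force: [0.6, 0.4, -0.7]
opening: 0.0853
```

Emit:
jog_arm([
  {"hand": 0, "tx": 0, "ty": 0, "tz": -2, "ax": 0, "ay": 0, "az": -8.4},
  {"hand": 0, "tx": 0, "ty": 0, "tz": -2, "ax": 0, "ay": 0, "az": -8.4},
  {"hand": 0, "tx": 0, "ty": 0, "tz": 0, "ax": 0, "ay": 0, "az": 0},
  {"hand": 0, "tx": 0, "ty": 0, "tz": 0, "ax": 0, "ay": 0, "az": 0},
])

```text
clock: 2.7
tool_pos: [0.4953, 0.0262, 0.1651]
ee_rot: [-0.706, -0.037, 0.706, -0.038]
ft_force: [0.7, 0.2, -0.4]
opening: 0.0855
```

```bash
cat >> h.py <<'E'
from scipy.spatial.transform import Rotation as Rot
def tool(s=None):
    s=s or manip.state(); M=Rot.from_quat(s["ee_rot"]).as_matrix(); return s["tool_pos"],np.degrees(np.arctan2(M[1,1],M[0,1])),M[:,0]
E
python3 - <<'E'
from h import *
np.set_printoptions(precision=4,suppress=True)
s=manip.state();print(tool(s),s["qpos"],s["clock"])
c=cap("wrist","w4"); cv2.imwrite("pics/w4.png",c["color"][:,:,::-1])
E
```

```text
(array([0.4953, 0.0262, 0.1651]), np.float64(-83.88264526631866), array([-0.001 , -0.0009, -1.    ])) [-0.3078  0.3717  0.2001  2.0063 -0.1024  0.774  -1.5117] 2.7
```

View pics/w4.png

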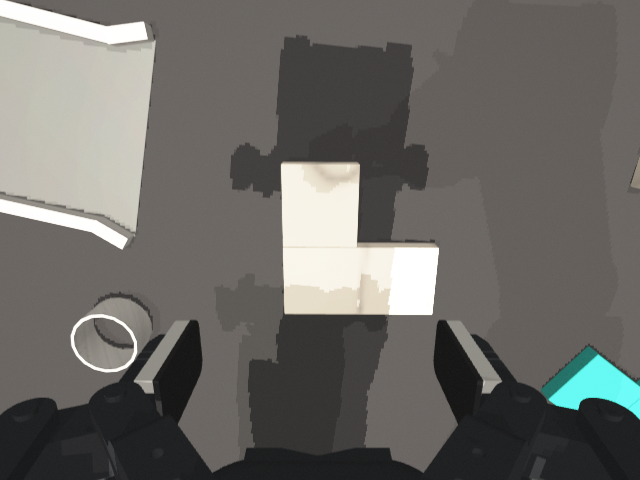

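Emit:
jog_arm([
  {"hand": 0, "tx": 0, "ty": -0.1, "tz": -3, "ax": 0, "ay": 0, "az": -0.4},
  {"hand": 0, "tx": 0, "ty": 0, "tz": -3, "ax": 0, "ay": 0, "az": 0},
  {"hand": 0, "tx": 0, "ty": 0, "tz": -3, "ax": 0, "ay": 0, "az": 0},
  {"hand": 0, "tx": 0, "ty": 0, "tz": -3, "ax": 0, "ay": 0, "az": 0},
  {"hand": 0, "tx": 0, "ty": 0, "tz": -2, "ax": 0, "ay": 0, "az": 0},
  {"hand": 0, "tx": 0, "ty": 0, "tz": -1, "ax": 0, "ay": 0, "az": 0},
  {"hand": 0, "tx": 0, "ty": 0, "tz": -0.8, "ax": 0, "ay": 0, "az": 0},
  {"hand": 0, "tx": 0, "ty": 0, "tz": 0, "ax": 0, "ay": 0, "az": 0},
])

```text
clock: 3.55
tool_pos: [0.4958, 0.0264, 0.0072]
ee_rot: [0.706, 0.035, -0.706, 0.035]
ft_force: [0.7, 0.4, 0.1]
opening: 0.0855
```

Run:
```python
from h import *
np.set_printoptions(precision=4,suppress=True)
s=manip.state();print(tool(s),s["ft_force"],s["clock"])
c=cap("wrist","w5"); cv2.imwrite("pics/w5.png",c["color"][:,:,::-1])
```

```text
(array([0.4958, 0.0264, 0.0072]), np.float64(-84.3645239571341), array([ 0.0002,  0.0001, -1.    ])) [0.6565 0.3742 0.0867] 3.55
```

View pics/w5.png

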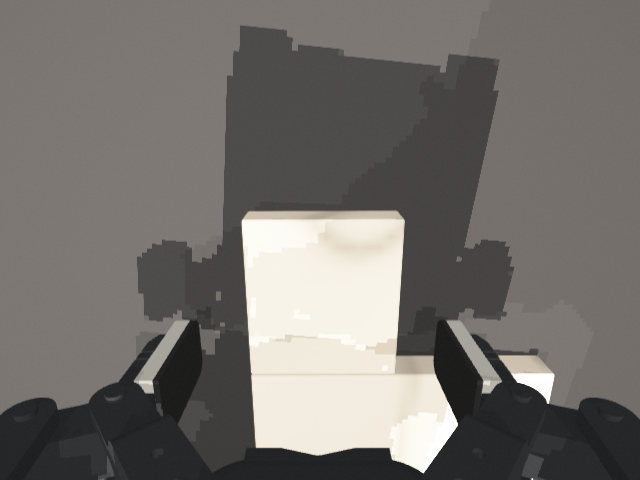

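Run:
```python
from h import *
np.set_printoptions(precision=4,suppress=True)
s=manip.state();M=Rot.from_quat(s["ee_rot"]).as_matrix();c=load("w5")
for x in(-.013,-.013-.038):
  print(proj(c,[s["tool_pos"]+M@np.array([x,y,z]) for y in(-.0427,.0427) for z in(-.011,.011)]))
print(proj(c,[s["tool_pos"]]))
```

```text
[[200.054  313.371 ]
 [205.3249 366.4604]
 [439.9325 313.4262]
 [434.4422 366.5336]]
[[160.6099 380.0753]
 [169.8706 445.9743]
 [480.9152 380.185 ]
 [471.2731 446.1109]]
[[319.745  323.0428]]
```

Emit:
jog_arm([
  {"hand": 0, "tx": 0.5, "ty": -0.1, "tz": -0.3, "ax": 0, "ay": 0, "az": 0},
  {"hand": 0, "tx": 0, "ty": 0, "tz": -0.3, "ax": 0, "ay": 0, "az": 0},
  {"hand": 0.2, "tx": 0, "ty": 0, "tz": 0, "ax": 0, "ay": 0, "az": 0},
  {"hand": 0.5, "tx": 0, "ty": 0, "tz": 0, "ax": 0, "ay": 0, "az": 0},
  {"hand": 0.5, "tx": 0, "ty": 0, "tz": 0, "ax": 0, "ay": 0, "az": 0},
  {"hand": 0.5, "tx": 0, "ty": 0, "tz": 0, "ax": 0, "ay": 0, "az": 0},
], grip_force=30)

```text
clock: 4.2
tool_pos: [0.5005, 0.0254, 0.0014]
ee_rot: [0.706, 0.035, -0.706, 0.035]
ft_force: [-2.2, -1.1, 5.3]
opening: 0.0562
```

Run:
```python
from h import *
np.set_printoptions(precision=4,suppress=True)
s=manip.state();print(tool(s),s["ft_force"],s["opening"],s["clock"])
c=cap("wrist","w6"); cv2.imwrite("pics/w6.png",c["color"][:,:,::-1])
```

```text
(array([0.5005, 0.0254, 0.0014]), np.float64(-84.38919291054889), array([ 0.0002, -0.0001, -1.    ])) [-2.1889 -1.1055  5.3108] 0.05620223815150106 4.2
```

View pics/w6.png

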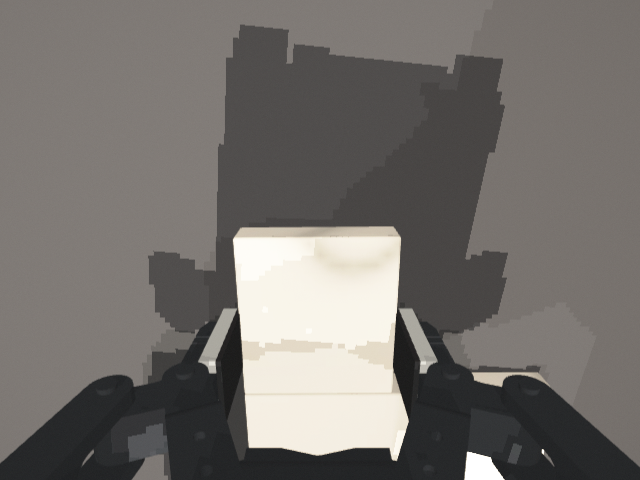

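Emit:
jog_arm([
  {"hand": 0.5, "tx": 0.6, "ty": 1.1, "tz": 0, "ax": 0, "ay": 0, "az": -1.63},
  {"hand": 0.5, "tx": 0.7, "ty": 1.2, "tz": 0, "ax": 0, "ay": 0, "az": -1.63},
  {"hand": 0.5, "tx": 0.7, "ty": 1.2, "tz": 0, "ax": 0, "ay": 0, "az": -1.63},
  {"hand": 0.5, "tx": 0.7, "ty": 1.2, "tz": 0, "ax": 0, "ay": 0, "az": -1.63},
  {"hand": 0.5, "tx": 0.7, "ty": 1.2, "tz": 0, "ax": 0, "ay": 0, "az": -1.63},
  {"hand": 0.5, "tx": 0.7, "ty": 1.2, "tz": 0, "ax": 0, "ay": 0, "az": -1.63},
  {"hand": 0.5, "tx": 0.7, "ty": 1.2, "tz": 0, "ax": 0, "ay": 0, "az": -1.63},
  {"hand": 0.5, "tx": 0.5, "ty": 1.0, "tz": 0, "ax": 0, "ay": 0, "az": -1.64},
])

```text
clock: 5.05
tool_pos: [0.5528, 0.1158, 0.0015]
ee_rot: [-0.705, 0.048, 0.706, 0.046]
ft_force: [-4.9, -7.7, 12.0]
opening: 0.0563
```

Emit:
jog_arm([
  {"hand": 0.5, "tx": 0, "ty": 0, "tz": 0, "ax": 0, "ay": 0, "az": 0},
  {"hand": 0.5, "tx": 0, "ty": 0, "tz": 0, "ax": 0, "ay": 0, "az": 0},
])

```text
clock: 5.25
tool_pos: [0.554, 0.1187, 0.0015]
ee_rot: [0.706, -0.046, -0.705, -0.046]
ft_force: [-0.1, 0.4, 4.7]
opening: 0.0559
```

Run:
```python
from h import *
np.set_printoptions(precision=4,suppress=True)
s=manip.state();print(tool(s),s["ft_force"],s["opening"],s["clock"])
c=cap("wrist","w7"); cv2.imwrite("pics/w7.png",c["color"][:,:,::-1])
c=cap("side","s7"); crop(c,"pics/s7.png",200,180,440,420,2.5)
```

```text
(array([0.554 , 0.1187, 0.0015]), np.float64(-97.47576050870485), array([ 0.001 ,  0.0002, -1.    ])) [-0.0825  0.3885  4.7414] 0.055923135341669046 5.25
```

View pics/w7.png

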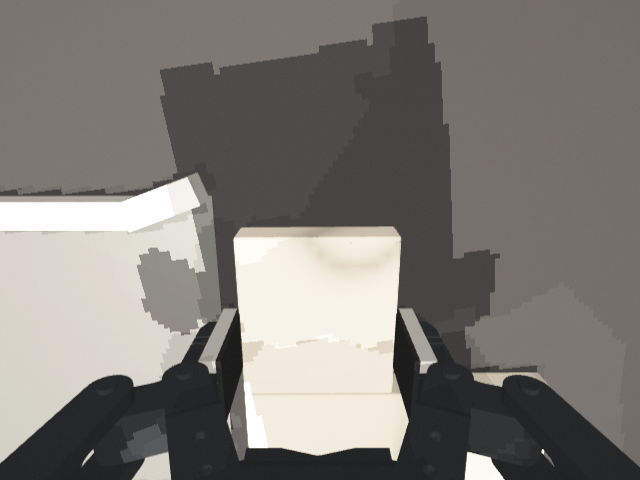

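View pics/s7.png

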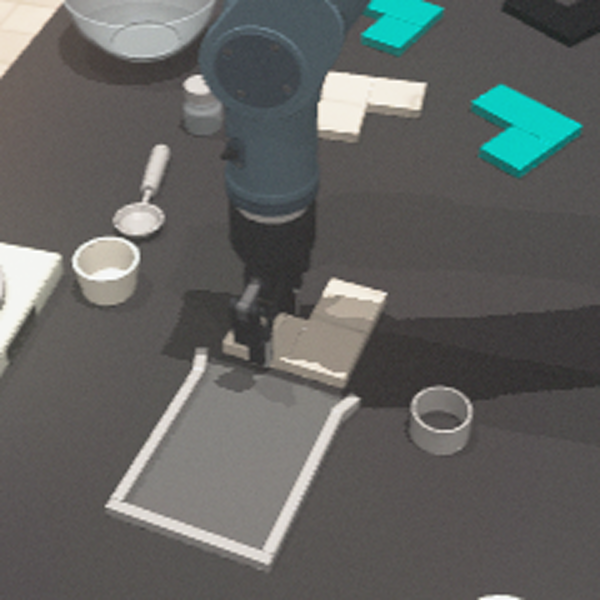

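```bash
cat >> h.py <<'E'
T=np.array([.5501,.2485]);Ta=np.radians(-7.4);TR=np.array([[np.cos(Ta),-np.sin(Ta)],[np.sin(Ta),np.cos(Ta)]])
def totray(p): return ((np.atleast_2d(p)[:,:2]-T)@TR)*1e3
def fromtray(p): return np.atleast_2d(p)/1e3@TR.T+T
E
python3 - <<'E'
from h import *
np.set_printoptions(precision=4,suppress=True)
c=load("w7"); print(totray(unproj(c,[(10,231.5),(128,231.5)],.012)),totray(unproj(c,[(236,238),(400,237)],.014)))
print(totray(tool()[0]),tool()[1], fromtray([[20,27]]))
c=load("s7");px=np.array([(333,280),(385,293),(343,383),(224,350)])/2.5+[200,180]
print(totray(unproj(c,px,.014)))
E
```

```text
[[ 61.2174 -22.588 ]
 [ 61.1641 -62.8383]] [[  59.4062  -99.9338]
 [  59.6858 -155.2232]]
[[  20.5654 -128.2125]] -97.4716890723189 [[0.5734 0.2727]]
[[  -8.478  -215.54  ]
 [ -61.6225 -217.7061]
 [ -64.1491  -94.4692]
 [  50.9896  -90.581 ]]
```

Emit:
jog_arm([
  {"hand": 0.5, "tx": 0.1, "ty": 1.0, "tz": 0, "ax": 0, "ay": 0, "az": 0},
  {"hand": 0.5, "tx": 0.13, "ty": 1.0, "tz": 0, "ax": 0, "ay": 0, "az": 0},
  {"hand": 0.5, "tx": 0.13, "ty": 1.0, "tz": 0, "ax": 0, "ay": 0, "az": 0},
  {"hand": 0.5, "tx": 0.13, "ty": 1.0, "tz": 0, "ax": 0, "ay": 0, "az": 0},
  {"hand": 0.5, "tx": 0.13, "ty": 1.0, "tz": 0, "ax": 0, "ay": 0, "az": 0},
  {"hand": 0.5, "tx": 0, "ty": 0, "tz": 0, "ax": 0, "ay": 0, "az": 0},
])

```text
clock: 5.95
tool_pos: [0.5601, 0.1678, 0.0015]
ee_rot: [0.706, -0.046, -0.705, -0.045]
ft_force: [-0.2, -2.5, 7.1]
opening: 0.0561
```

Run:
```python
from h import *
np.set_printoptions(precision=4,suppress=True)
s=manip.state();print(tool(s),totray(s["tool_pos"]),s["ft_force"],s["opening"],s["clock"])
c=cap("wrist","w8"); cv2.imwrite("pics/w8.png",c["color"][:,:,::-1])
```

```text
(array([0.5601, 0.1678, 0.0015]), np.float64(-97.44152391982648), array([ 0.0006, -0.0013, -1.    ])) [[ 20.3456 -78.7002]] [-0.1999 -2.5169  7.0693] 0.0561479958121308 5.95
```

View pics/w8.png

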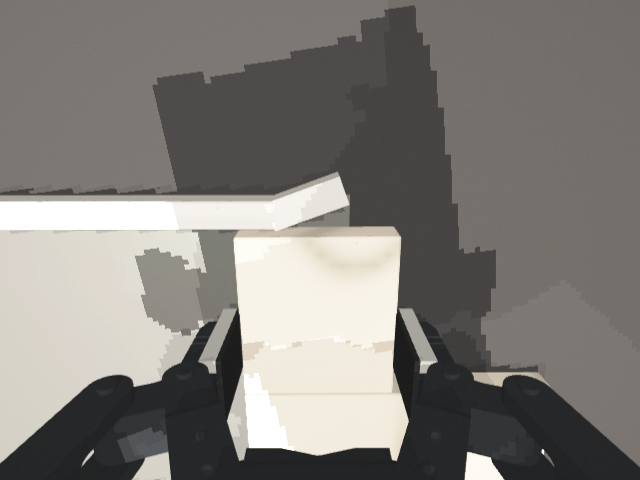

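Emit:
jog_arm([
  {"hand": 0.5, "tx": 0.1, "ty": 1.1, "tz": 0, "ax": 0, "ay": 0, "az": 0},
  {"hand": 0.5, "tx": 0.14, "ty": 1.2, "tz": 0, "ax": 0, "ay": 0, "az": 0},
  {"hand": 0.5, "tx": 0.16, "ty": 1.2, "tz": 0, "ax": 0, "ay": 0, "az": 0},
  {"hand": 0.5, "tx": 0.16, "ty": 1.2, "tz": 0, "ax": 0, "ay": 0, "az": 0},
  {"hand": 0.5, "tx": 0.16, "ty": 1.2, "tz": 0, "ax": 0, "ay": 0, "az": 0},
  {"hand": 0.5, "tx": 0.15, "ty": 1.2, "tz": 0, "ax": 0, "ay": 0, "az": 0},
  {"hand": 0.5, "tx": 0.15, "ty": 1.2, "tz": 0, "ax": 0, "ay": 0, "az": 0},
  {"hand": 0.5, "tx": 0.15, "ty": 1.2, "tz": 0, "ax": 0, "ay": 0, "az": 0},
])

```text
clock: 6.8
tool_pos: [0.5719, 0.2596, 0.0015]
ee_rot: [-0.705, 0.048, 0.706, 0.045]
ft_force: [-1.9, -8.1, 11.2]
opening: 0.0561
```

Emit:
jog_arm([
  {"hand": 0.5, "tx": 0.13, "ty": 1.0, "tz": 0, "ax": 0, "ay": 0, "az": 0},
  {"hand": 0.5, "tx": 0, "ty": 0, "tz": 0, "ax": 0, "ay": 0, "az": 0},
  {"hand": 0.5, "tx": 0, "ty": 0, "tz": 0, "ax": 0, "ay": 0, "az": 0},
])

```text
clock: 7.1
tool_pos: [0.5733, 0.2729, 0.0015]
ee_rot: [0.706, -0.046, -0.705, -0.046]
ft_force: [0.1, -2.0, 5.6]
opening: 0.056
```

Run:
```python
from h import *
np.set_printoptions(precision=4,suppress=True)
s=manip.state();print(tool(s),totray(s["tool_pos"]),s["ft_force"],s["opening"],s["clock"])
c=cap("wrist","w9"); cv2.imwrite("pics/w9.png",c["color"][:,:,::-1])
c=cap("side","s9"); crop(c,"pics/s9.png",200,180,440,420,2.5)
```

```text
(array([0.5733, 0.2729, 0.0015]), np.float64(-97.44672382896782), array([ 0.0009, -0.0007, -1.    ])) [[19.8674 27.1906]] [ 0.0699 -1.9854  5.6089] 0.0560390207782683 7.1
```

View pics/w9.png

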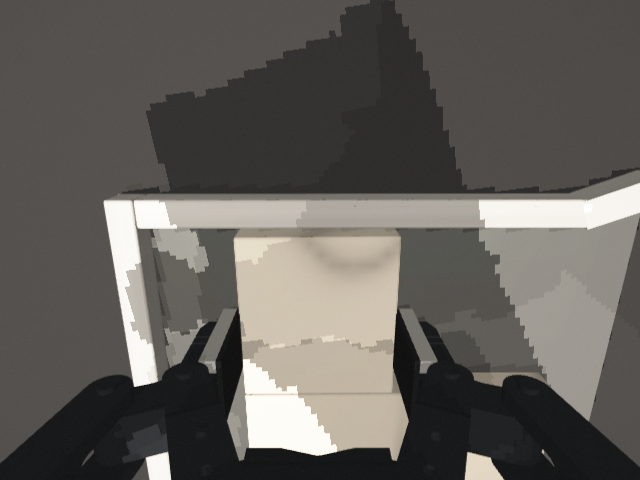

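View pics/s9.png

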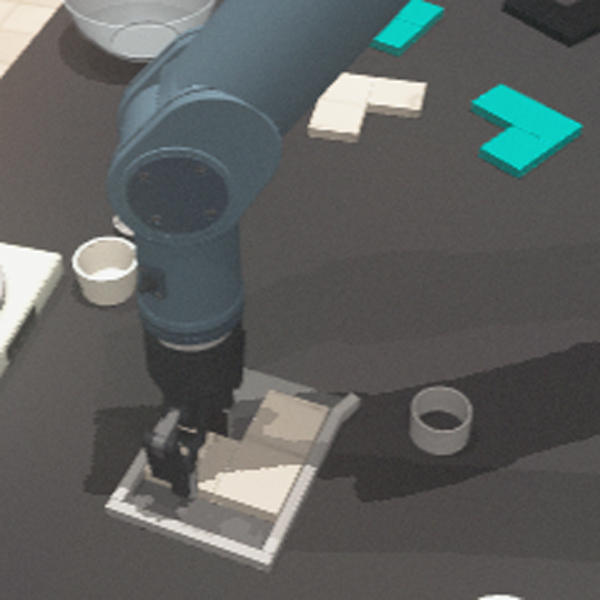

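Emit:
jog_arm([
  {"hand": 0.3, "tx": 0, "ty": 0, "tz": 0, "ax": 0, "ay": 0, "az": 0},
  {"hand": 0.1, "tx": 0, "ty": 0, "tz": 0, "ax": 0, "ay": 0, "az": 0},
  {"hand": 0.05, "tx": 0, "ty": 0, "tz": 0, "ax": 0, "ay": 0, "az": 0},
  {"hand": 0.05, "tx": 0, "ty": 0, "tz": 1, "ax": 0, "ay": 0, "az": 0},
  {"hand": 0.05, "tx": 0, "ty": 0, "tz": 2, "ax": 0, "ay": 0, "az": 0},
  {"hand": 0.05, "tx": 0, "ty": 0, "tz": 2, "ax": 0, "ay": 0, "az": 0},
])

```text
clock: 7.8
tool_pos: [0.5724, 0.2734, 0.0519]
ee_rot: [-0.705, 0.046, 0.706, 0.046]
ft_force: [0.1, -0.5, 0.3]
opening: 0.0812
```

Emit:
jog_arm([
  {"hand": 0.5, "tx": -0.25, "ty": -1.8, "tz": 0, "ax": 0, "ay": 0, "az": 0},
  {"hand": 1, "tx": -0.25, "ty": -1.8, "tz": 0, "ax": 0, "ay": 0, "az": 0},
  {"hand": 1, "tx": -0.25, "ty": -1.8, "tz": 0, "ax": 0, "ay": 0, "az": 0},
  {"hand": 1, "tx": 0, "ty": 0, "tz": 0, "ax": 0, "ay": 0, "az": 0},
  {"hand": 1, "tx": 0, "ty": 0, "tz": 0, "ax": 0, "ay": 0, "az": 0},
  {"hand": 1, "tx": 0, "ty": 0, "tz": 0, "ax": 0, "ay": 0, "az": 0},
])

```text
clock: 8.4
tool_pos: [0.565, 0.2202, 0.0507]
ee_rot: [-0.705, 0.046, 0.706, 0.046]
ft_force: [-0.0, -0.2, 0.6]
opening: -0.0
```

Run:
```python
from h import *
np.set_printoptions(precision=4,suppress=True)
s=manip.state();print(tool(s),totray(s["tool_pos"]),s["ft_force"],s["opening"],s["clock"])
c=cap("wrist","w10"); cv2.imwrite("pics/w10.png",c["color"][:,:,::-1])
```

```text
(array([0.565 , 0.2202, 0.0507]), np.float64(-97.4120574719495), array([-0.0005,  0.0005, -1.    ])) [[ 18.3819 -26.1387]] [-0.0092 -0.1978  0.5853] -2.8218823864896118e-05 8.4
```

View pics/w10.png

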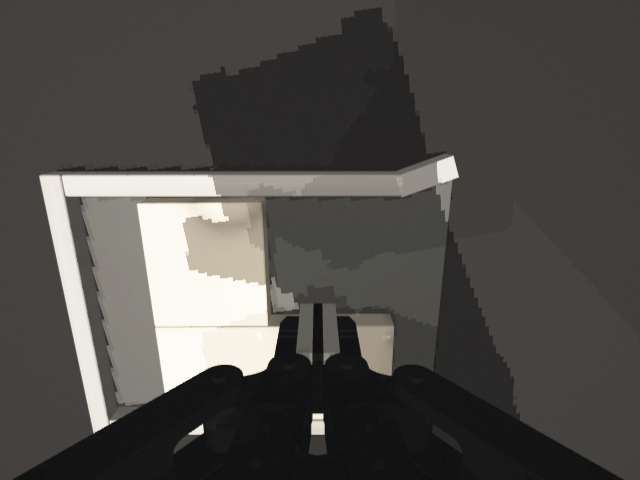

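Emit:
jog_arm([
  {"hand": 1, "tx": 0, "ty": 0, "tz": -2, "ax": 0, "ay": 0, "az": 0},
  {"hand": 1, "tx": 0, "ty": 0, "tz": -1.6, "ax": 0, "ay": 0, "az": 0},
  {"hand": 1, "tx": 0, "ty": 0, "tz": -0.9, "ax": 0, "ay": 0, "az": 0},
  {"hand": 1, "tx": 0.06, "ty": 0.5, "tz": 0, "ax": 0, "ay": 0, "az": 0},
  {"hand": 1, "tx": 0.06, "ty": 0.5, "tz": 0, "ax": 0, "ay": 0, "az": 0},
  {"hand": 1, "tx": 0.07, "ty": 0.5, "tz": 0, "ax": 0, "ay": 0, "az": 0},
  {"hand": 1, "tx": 0.06, "ty": 0.5, "tz": 0, "ax": 0, "ay": 0, "az": 0},
  {"hand": 1, "tx": 0, "ty": 0, "tz": 0, "ax": 0, "ay": 0, "az": 0},
])

```text
clock: 9.25
tool_pos: [0.5689, 0.2396, 0.0067]
ee_rot: [0.706, -0.046, -0.705, -0.046]
ft_force: [1.2, -1.8, 0.4]
opening: 0.0002
```

Run:
```python
from h import *
np.set_printoptions(precision=4,suppress=True)
s=manip.state();print(tool(s),totray(s["tool_pos"]),s["ft_force"],s["opening"],s["clock"])
c=cap("wrist","w11"); cv2.imwrite("pics/w11.png",c["color"][:,:,::-1])
```

```text
(array([0.5689, 0.2396, 0.0067]), np.float64(-97.43943196094466), array([ 0.0021, -0.0003, -1.    ])) [[19.7487 -6.4545]] [ 1.1973 -1.7919  0.4057] 0.00017430046957263334 9.25
```

View pics/w11.png

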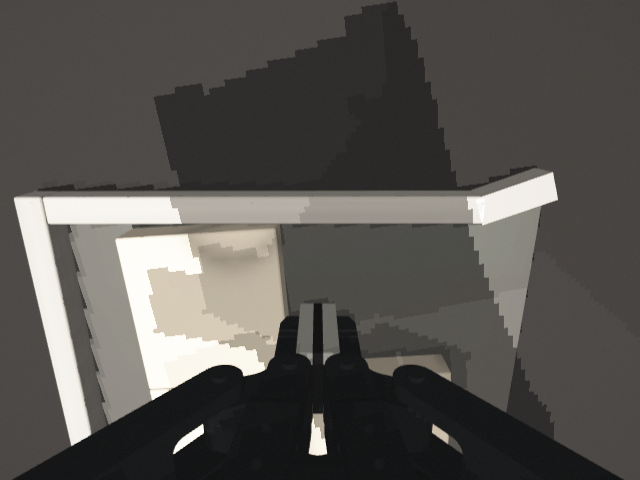

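Run:
```python
from h import *
np.set_printoptions(precision=2,suppress=True)
c=load("w11"); print(totray(unproj(c,[(118,238),(160,382),(279,227),(287,320)],.014)), totray(unproj(c,[(48,223),(85,440),(470,223)],.012)))
print(fromtray([[-14,-85]])-tool()[0][:2])
```

```text
[[56.97 64.43]
 [-2.58 56.81]
 [60.92  7.77]
 [24.8   5.86]] [[ 61.91  89.29]
 [-32.98  92.98]
 [ 61.78 -59.29]]
[[-0.04 -0.07]]
```

Emit:
jog_arm([
  {"hand": 1, "tx": -0.1, "ty": -0.7, "tz": 0, "ax": 0, "ay": 0, "az": 0},
  {"hand": 1, "tx": 0, "ty": 0, "tz": 2, "ax": 0, "ay": 0, "az": 0},
  {"hand": 1, "tx": -0.6, "ty": -1, "tz": 1.5, "ax": 0, "ay": 0, "az": 0},
  {"hand": 1, "tx": -1.3, "ty": -2.1, "tz": 0, "ax": 0, "ay": 0, "az": 0},
  {"hand": 1, "tx": -1.3, "ty": -2.1, "tz": 0, "ax": 0, "ay": 0, "az": 0},
  {"hand": 1, "tx": -0.7, "ty": -1.3, "tz": 0, "ax": 0, "ay": 0, "az": 0},
  {"hand": 1, "tx": 0, "ty": 0, "tz": 0, "ax": 0, "ay": 0, "az": 0},
])

```text
clock: 10.0
tool_pos: [0.5266, 0.1653, 0.0411]
ee_rot: [-0.705, 0.047, 0.706, 0.047]
ft_force: [0.6, -0.4, 0.8]
opening: 0.0003
```

Run:
```python
from h import *
np.set_printoptions(precision=4,suppress=True)
s=manip.state();print(tool(s),totray(s["tool_pos"]),s["ft_force"],s["opening"],s["clock"])
c=cap("wrist","w12"); cv2.imwrite("pics/w12.png",c["color"][:,:,::-1])
```

```text
(array([0.5266, 0.1653, 0.0411]), np.float64(-97.60521146012765), array([-0.0015, -0.0008, -1.    ])) [[-12.5659 -85.5117]] [ 0.6163 -0.4145  0.8367] 0.0002677251872315422 10.0
```

View pics/w12.png

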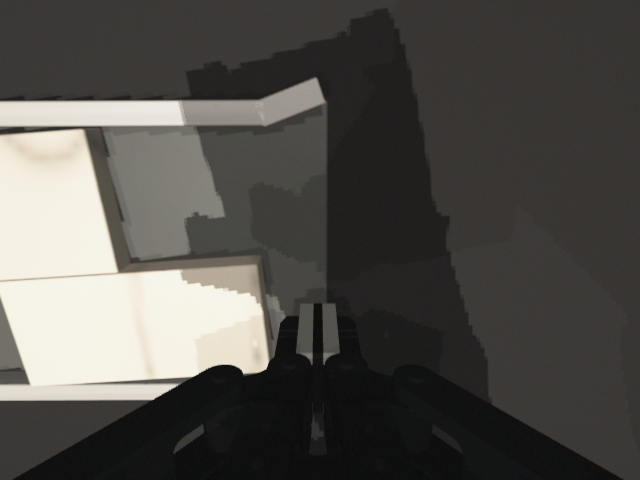

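Emit:
jog_arm([
  {"hand": 1, "tx": -1.2, "ty": 0.2, "tz": -1, "ax": 0, "ay": 0, "az": 0},
  {"hand": 1, "tx": 0, "ty": 0, "tz": -1.5, "ax": 0, "ay": 0, "az": 0},
  {"hand": 1, "tx": 0, "ty": 0, "tz": -0.9, "ax": 0, "ay": 0, "az": 0},
  {"hand": 1, "tx": 0.07, "ty": 0.6, "tz": 0, "ax": 0, "ay": 0, "az": 0},
  {"hand": 1, "tx": 0.07, "ty": 0.6, "tz": 0, "ax": 0, "ay": 0, "az": 0},
  {"hand": 1, "tx": 0.07, "ty": 0.6, "tz": 0, "ax": 0, "ay": 0, "az": 0},
  {"hand": 1, "tx": 0.07, "ty": 0.6, "tz": 0, "ax": 0, "ay": 0, "az": 0},
  {"hand": 1, "tx": 0, "ty": 0, "tz": 0, "ax": 0, "ay": 0, "az": 0},
])

```text
clock: 10.85
tool_pos: [0.5174, 0.1938, 0.007]
ee_rot: [-0.705, 0.046, 0.706, 0.045]
ft_force: [-1.9, -2.9, 0.2]
opening: 0.0002
```

Run:
```python
from h import *
np.set_printoptions(precision=4,suppress=True)
s=manip.state();print(tool(s),totray(s["tool_pos"]),s["ft_force"],s["opening"],s["clock"])
c=cap("wrist","w13"); cv2.imwrite("pics/w13.png",c["color"][:,:,::-1])
```

```text
(array([0.5174, 0.1938, 0.007 ]), np.float64(-97.39889739275065), array([-0.0022, -0.0008, -1.    ])) [[-25.3849 -58.4104]] [-1.8571 -2.8547  0.1965] 0.00022882549002860132 10.85
```

View pics/w13.png

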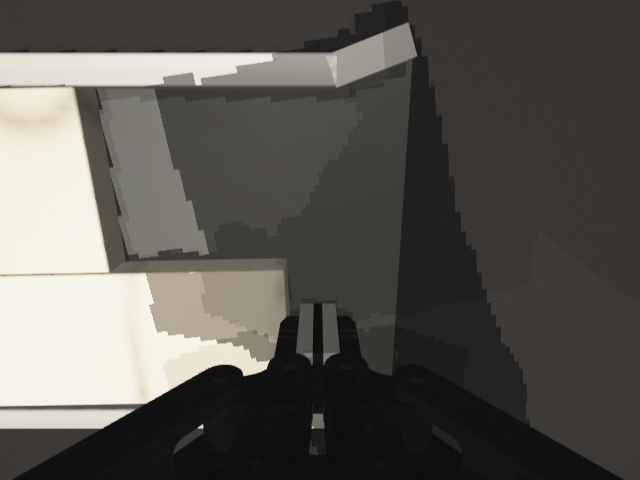

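Emit:
jog_arm([
  {"hand": 1, "tx": 0.06, "ty": 0.5, "tz": 0, "ax": 0, "ay": 0, "az": 0},
  {"hand": 1, "tx": 0.06, "ty": 0.5, "tz": 0, "ax": 0, "ay": 0, "az": 0},
  {"hand": 1, "tx": 0.03, "ty": 0.2, "tz": 0, "ax": 0, "ay": 0, "az": 0},
  {"hand": 1, "tx": 0.03, "ty": 0.2, "tz": 0, "ax": 0, "ay": 0, "az": 0},
  {"hand": 1, "tx": 0, "ty": 0, "tz": 0, "ax": 0, "ay": 0, "az": 0},
])

```text
clock: 11.4
tool_pos: [0.5195, 0.2039, 0.0075]
ee_rot: [-0.705, 0.048, 0.706, 0.045]
ft_force: [-5.0, -11.3, 12.9]
opening: -0.0002
```

Run:
```python
from h import *
np.set_printoptions(precision=4,suppress=True)
s=manip.state();print(tool(s),totray(s["tool_pos"]),s["ft_force"],s["opening"],s["clock"])
c=cap("wrist","w14"); cv2.imwrite("pics/w14.png",c["color"][:,:,::-1])
c=cap("side","s14"); crop(c,"pics/s14.png",230,310,350,410,5)
```

```text
(array([0.5195, 0.2039, 0.0075]), np.float64(-97.58063235461309), array([-0.0028, -0.0043, -1.    ])) [[-24.6087 -48.1861]] [ -5.0416 -11.3245  12.8603] -0.0002398118417445033 11.4
```

View pics/w14.png

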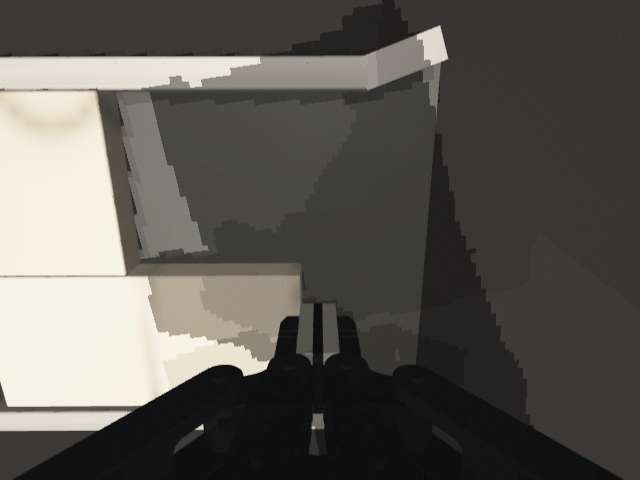

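View pics/s14.png

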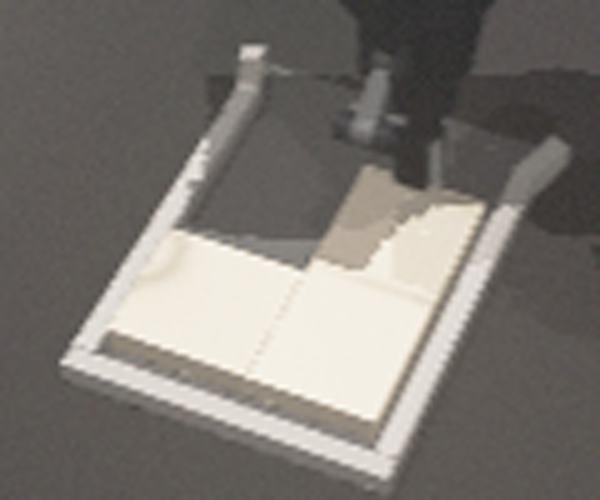

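Run:
```python
from h import *
np.set_printoptions(precision=2,suppress=True)
c=load("s14"); f=lambda l:np.array(l)/5+[230,310]-.4
print(totray(unproj(c,f([(105,333),(378,419),(180,232),(308,268),(485,205)]),.014)), totray(unproj(c,f([(100,350),(375,443),(510,205)]),.012)))
c=load("w14"); print(totray(unproj(c,[(97,92),(127,275),(303,276)],.014)))
```

```text
[[ 58.89  80.49]
 [-60.44  76.38]
 [ 54.33  22.82]
 [ -3.87  19.61]
 [-60.29 -39.56]] [[ 57.63  87.33]
 [-63.15  85.62]
 [-69.7  -45.19]]
[[ 60.82  21.91]
 [ -1.33  21.71]
 [ -2.04 -42.1 ]]
```

Emit:
jog_arm([
  {"hand": 1, "tx": -0.13, "ty": -1.0, "tz": 0, "ax": 0, "ay": 0, "az": 0},
  {"hand": 1, "tx": 0.8, "ty": -0.5, "tz": -0.5, "ax": 0, "ay": 0, "az": 0},
  {"hand": 1, "tx": 0, "ty": 0, "tz": 0, "ax": 0, "ay": 0, "az": 0},
  {"hand": 1, "tx": 0, "ty": 0, "tz": 0, "ax": 0, "ay": 0, "az": 0},
])

```text
clock: 11.9
tool_pos: [0.5276, 0.1933, 0.0019]
ee_rot: [0.706, -0.046, -0.705, -0.046]
ft_force: [-0.3, -0.6, 0.3]
opening: -0.0002
```

Run:
```python
from h import *
np.set_printoptions(precision=4,suppress=True)
s=manip.state();print(tool(s),totray(s["tool_pos"]),s["ft_force"],s["opening"],s["clock"])
c=cap("side","s15"); crop(c,"pics/s15.png",230,290,350,410,5)
```

```text
(array([0.5276, 0.1933, 0.0019]), np.float64(-97.44552925846703), array([ 0.0006,  0.0009, -1.    ])) [[-15.2143 -57.6164]] [-0.3083 -0.5829  0.3123] -0.00020032428893451736 11.9
```

View pics/s15.png

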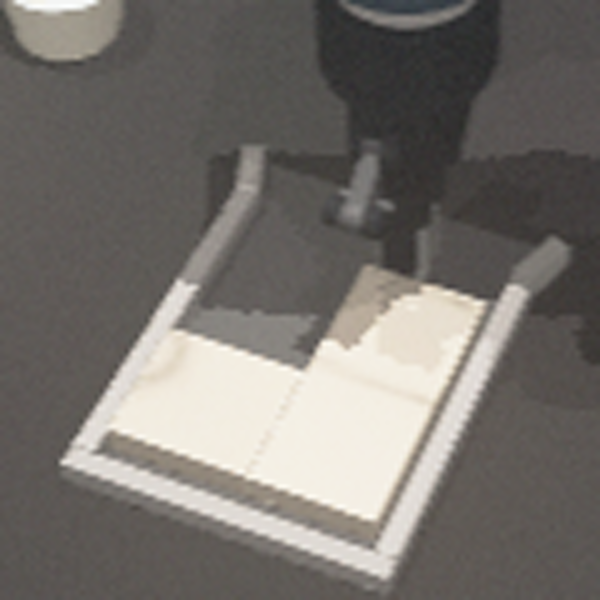

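Emit:
jog_arm([
  {"hand": 1, "tx": 0.06, "ty": 0.5, "tz": 0, "ax": 0, "ay": 0, "az": 0},
  {"hand": 1, "tx": 0.05, "ty": 0.4, "tz": 0, "ax": 0, "ay": 0, "az": 0},
  {"hand": 1, "tx": 0.04, "ty": 0.3, "tz": 0, "ax": 0, "ay": 0, "az": 0},
  {"hand": 1, "tx": 0.04, "ty": 0.3, "tz": 0, "ax": 0, "ay": 0, "az": 0},
  {"hand": 1, "tx": 0, "ty": 0, "tz": 0, "ax": 0, "ay": 0, "az": 0},
])

```text
clock: 12.45
tool_pos: [0.5286, 0.2064, 0.0019]
ee_rot: [-0.705, 0.047, 0.706, 0.045]
ft_force: [-1.1, -5.5, 1.9]
opening: -0.0001
```

Run:
```python
from h import *
np.set_printoptions(precision=4,suppress=True)
s=manip.state();print(tool(s),totray(s["tool_pos"]),s["ft_force"],s["opening"],s["clock"])
c=cap("wrist","w16"); cv2.imwrite("pics/w16.png",c["color"][:,:,::-1])
```

```text
(array([0.5286, 0.2064, 0.0019]), np.float64(-97.47177206624832), array([-0.0008, -0.0018, -1.    ])) [[-15.8849 -44.5148]] [-1.1241 -5.4663  1.8812] -6.106985429394644e-05 12.45
```

View pics/w16.png

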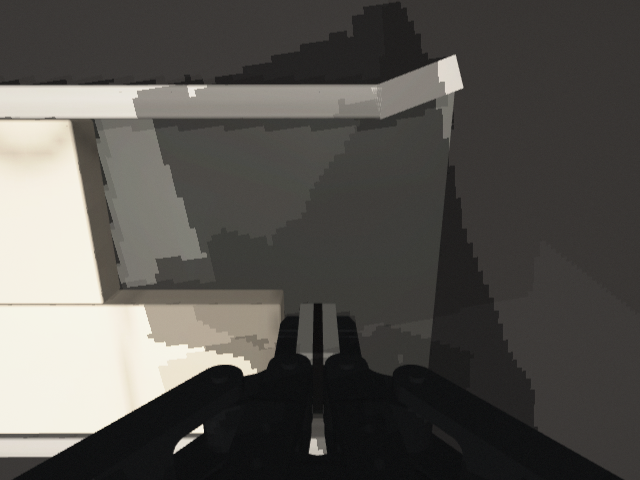

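Emit:
jog_arm([
  {"hand": 1, "tx": 0.04, "ty": 0.3, "tz": 0, "ax": 0, "ay": 0, "az": 0},
  {"hand": 1, "tx": 0.03, "ty": 0.2, "tz": 0, "ax": 0, "ay": 0, "az": 0},
  {"hand": 1, "tx": 0.03, "ty": 0.2, "tz": 0, "ax": 0, "ay": 0, "az": 0},
  {"hand": 1, "tx": 0, "ty": 0, "tz": 0, "ax": 0, "ay": 0, "az": 0},
])

```text
clock: 12.9
tool_pos: [0.5287, 0.2069, 0.0018]
ee_rot: [-0.704, 0.051, 0.707, 0.044]
ft_force: [-3.9, -18.8, 10.4]
opening: -0.0005
```

```bash
cat > look.py <<'E'
import sys
from h import *
np.set_printoptions(precision=4,suppress=True)
s=manip.state();print(tool(s),totray(s["tool_pos"]),s["ft_force"],s["opening"],s["clock"])
t=sys.argv[1]
if "w" in sys.argv[2]: c=cap("wrist","w"+t); cv2.imwrite(f"pics/w{t}.png",c["color"][:,:,::-1])
if "s" in sys.argv[2]: c=cap("side","s"+t); crop(c,f"pics/s{t}.png",230,290,350,410,5)
E
python3 look.py 17 ws
```

```text
(array([0.5287, 0.2069, 0.0018]), np.float64(-97.7066931264954), array([-0.0042, -0.0089, -1.    ])) [[-15.8924 -44.0587]] [ -3.8919 -18.8178  10.3727] -0.0005221464276745733 12.9
```

View pics/s17.png

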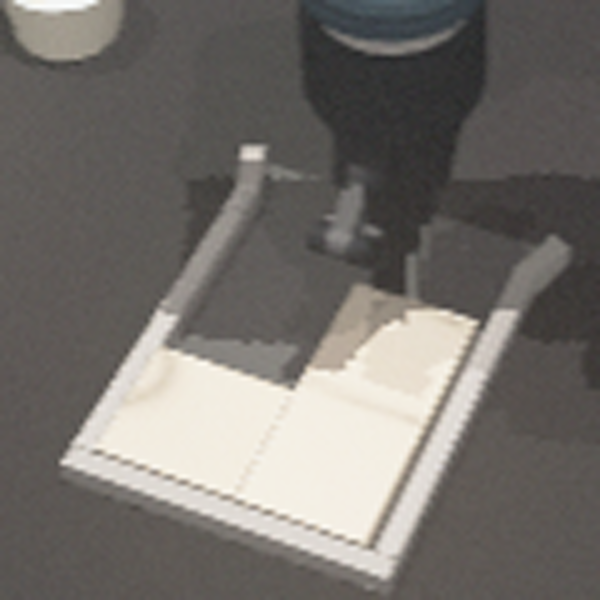

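Emit:
jog_arm([
  {"hand": 1, "tx": -0.1, "ty": -1.0, "tz": 0, "ax": 0, "ay": 0, "az": 0},
  {"hand": 1, "tx": 0, "ty": -1.0, "tz": 2, "ax": 0, "ay": 0, "az": 0},
  {"hand": 0.5, "tx": 0, "ty": -1.5, "tz": 3, "ax": 0, "ay": 0, "az": 0},
  {"hand": 0, "tx": 0, "ty": -2, "tz": 3, "ax": 0, "ay": 0, "az": 0},
  {"hand": 0, "tx": 0, "ty": -2.5, "tz": 3, "ax": 0, "ay": 0, "az": 0},
  {"hand": 0, "tx": 0, "ty": 0, "tz": 0, "ax": 0, "ay": 0, "az": 0},
  {"hand": 0, "tx": 0, "ty": 0, "tz": 0, "ax": 0, "ay": 0, "az": 0},
])

```text
clock: 13.7
tool_pos: [0.5296, 0.1357, 0.1128]
ee_rot: [0.706, -0.045, -0.705, -0.047]
ft_force: [-0.9, 1.1, -0.5]
opening: 0.0725
```

```bash
python3 look.py 18 ws
```

```text
(array([0.5296, 0.1357, 0.1128]), np.float64(-97.44462483502339), array([ 0.0022,  0.0021, -1.    ])) [[  -5.7628 -114.4704]] [-0.9487  1.0803 -0.4605] 0.07253552880524239 13.7
```

View pics/w18.png

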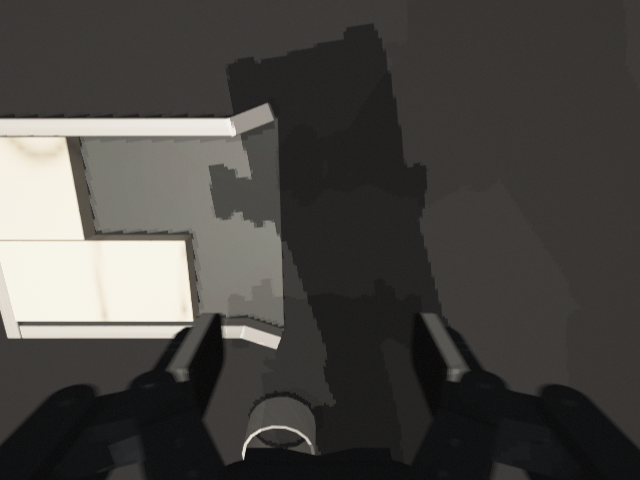

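View pics/s18.png

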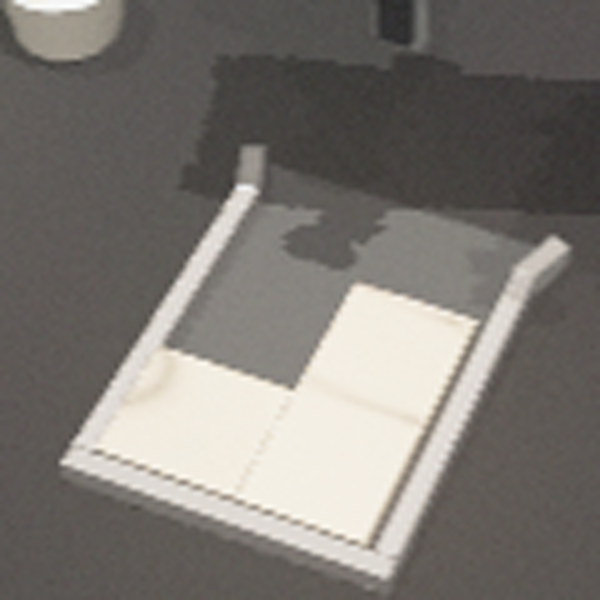

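Emit:
jog_arm([
  {"hand": 0, "tx": 0.1, "ty": -3, "tz": 1, "ax": 0, "ay": 0, "az": 1},
  {"hand": 0, "tx": 0.1, "ty": -3, "tz": 1, "ax": 0, "ay": 0, "az": 1},
  {"hand": 0, "tx": 0.1, "ty": -3, "tz": 1, "ax": 0, "ay": 0, "az": 1},
  {"hand": 0, "tx": 0.1, "ty": -3, "tz": 1, "ax": 0, "ay": 0, "az": 1},
  {"hand": 0, "tx": 0.1, "ty": -3, "tz": 1, "ax": 0, "ay": 0, "az": 1},
  {"hand": 0, "tx": 0.1, "ty": -3, "tz": 1, "ax": 0, "ay": 0, "az": 1},
  {"hand": 0, "tx": 0.1, "ty": -3, "tz": 1, "ax": 0, "ay": 0, "az": 1},
  {"hand": 0, "tx": 0.1, "ty": -3, "tz": 0.5, "ax": 0, "ay": 0, "az": 1},
])

```text
clock: 14.6
tool_pos: [0.5372, -0.1051, 0.1867]
ee_rot: [-0.707, -0.005, 0.707, -0.004]
ft_force: [0.9, 0.5, 0.8]
opening: 0.0854
```

Emit:
jog_arm([
  {"hand": 0, "tx": 0.1, "ty": -3, "tz": 0, "ax": 0, "ay": 0, "az": 1},
  {"hand": 0, "tx": 0.1, "ty": -3, "tz": 0, "ax": 0, "ay": 0, "az": 1},
  {"hand": 0, "tx": 0, "ty": -3, "tz": 0, "ax": 0, "ay": 0, "az": 0},
  {"hand": 0, "tx": 0, "ty": -3, "tz": 0, "ax": 0, "ay": 0, "az": 0},
  {"hand": 0, "tx": 0, "ty": -3, "tz": 0, "ax": 0, "ay": 0, "az": 0},
  {"hand": 0, "tx": 0, "ty": -2, "tz": 0, "ax": 0, "ay": 0, "az": 0},
  {"hand": 0, "tx": 0, "ty": 0, "tz": 0, "ax": 0, "ay": 0, "az": 0},
  {"hand": 0, "tx": 0, "ty": 0, "tz": 0, "ax": 0, "ay": 0, "az": 0},
])

```text
clock: 15.4
tool_pos: [0.5391, -0.2739, 0.1858]
ee_rot: [-0.706, -0.017, 0.707, -0.016]
ft_force: [-0.3, 0.5, -0.5]
opening: 0.0854
```

```bash
python3 look.py 19 w
python3 - <<'E'
from h import *
np.set_printoptions(precision=2,suppress=True)
c=load("w18"); print(totray(unproj(c,[(85,240),(67,139),(192,322),(186,240)],.014)),totray(unproj(c,[(10,326),(238,118.5+16)],.012)))
E
```

```text
(array([ 0.5391, -0.2739,  0.1858]), np.float64(-87.38555072549181), array([-0.0016,  0.0016, -1.    ])) [[  56.3614 -519.4718]] [-0.259   0.5476 -0.5376] 0.08536950942885715 15.4
[[ -1.84  32.44]
 [ 59.5   32.07]
 [-59.29 -29.21]
 [ -1.85 -30.95]] [[-63.49  95.43]
 [ 61.84 -67.05]]
```

View pics/w19.png

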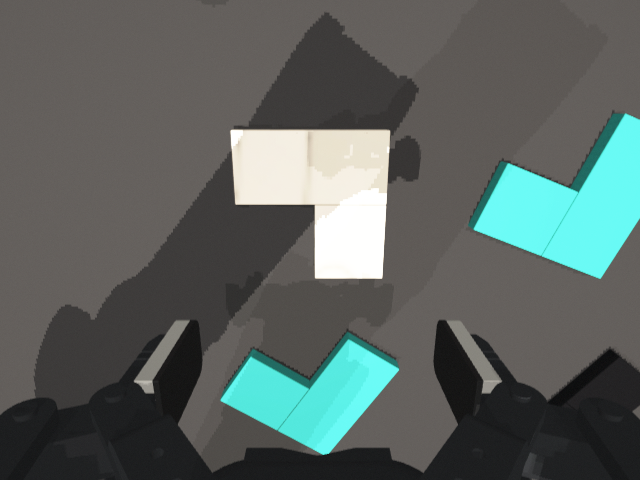

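Run:
```python
from h import *
np.set_printoptions(precision=4,suppress=True)
c=load("w19"); W=unproj(c,[(389.5,130.5),(232,130),(236,204.5),(315,205.5),(315.5,278),(382,278)],.014); print(W)
t,a,r=rigid(L,W);print(t,a,r)
b=np.radians(a-90);R=np.array([[np.cos(b),-np.sin(b)],[np.sin(b),np.cos(b)]])
print("grip",t+R@[-.018,-.0315], "yaw",a-180)
print(unproj(c,[(472,230),(505,162),(573,190),(602,278),(348,332),(398,368),(250,350),(325,455),(550,400),(610,350)],.014))
```

```text
[[ 0.6084 -0.3234  0.014 ]
 [ 0.6034 -0.2056  0.014 ]
 [ 0.5466 -0.2076  0.014 ]
 [ 0.5487 -0.2702  0.014 ]
 [ 0.4867 -0.2733  0.014 ]
 [ 0.4893 -0.3291  0.014 ]]
[ 0.5461 -0.2672] 92.53635481771425 [1.1468 0.9139 0.4586 0.5958 0.5537 0.865 ]
grip [ 0.5296 -0.2995] yaw -87.46364518228575
[[ 0.5344 -0.3977  0.014 ]
 [ 0.5893 -0.4141  0.014 ]
 [ 0.5703 -0.4712  0.014 ]
 [ 0.4978 -0.5133  0.014 ]
 [ 0.4368 -0.3041  0.014 ]
 [ 0.4021 -0.3519  0.014 ]
 [ 0.4146 -0.2179  0.014 ]
 [ 0.2994 -0.2909  0.014 ]
 [ 0.3741 -0.4971  0.014 ]
 [ 0.4296 -0.5385  0.014 ]]
```

Emit:
jog_arm([
  {"hand": 0, "tx": -0.5, "ty": -1.3, "tz": -2.5, "ax": 0, "ay": 0, "az": 0},
  {"hand": 0, "tx": -0.45, "ty": -1.26, "tz": -3, "ax": 0, "ay": 0, "az": 0},
  {"hand": 0, "tx": 0, "ty": 0, "tz": -3, "ax": 0, "ay": 0, "az": 0},
  {"hand": 0, "tx": 0, "ty": 0, "tz": -3, "ax": 0, "ay": 0, "az": 0},
  {"hand": 0, "tx": 0, "ty": 0, "tz": -3, "ax": 0, "ay": 0, "az": 0},
  {"hand": 0, "tx": 0, "ty": 0, "tz": -2, "ax": 0, "ay": 0, "az": 0},
  {"hand": 0, "tx": 0, "ty": 0, "tz": -1, "ax": 0, "ay": 0, "az": 0},
  {"hand": 0, "tx": 0, "ty": 0, "tz": 0, "ax": 0, "ay": 0, "az": 0},
])

```text
clock: 16.25
tool_pos: [0.529, -0.2991, 0.0108]
ee_rot: [-0.706, -0.017, 0.708, -0.016]
ft_force: [-0.2, 0.5, 0.2]
opening: 0.0856
```

```bash
python3 look.py 20 w
```

```text
(array([ 0.529 , -0.2991,  0.0108]), np.float64(-87.35001615732041), array([-0.0021,  0.0019, -1.    ])) [[  49.6181 -545.7616]] [-0.1707  0.4714  0.2405] 0.08560800010393461 16.25
```

View pics/w20.png

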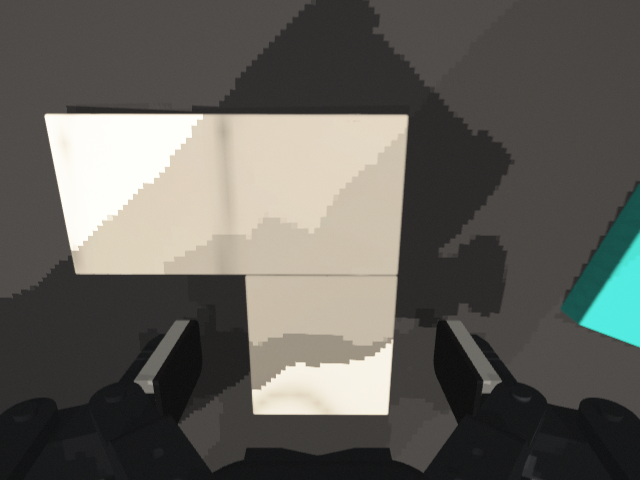

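Emit:
jog_arm([
  {"hand": 0, "tx": 0, "ty": 0, "tz": -0.5, "ax": 0, "ay": 0, "az": 0},
  {"hand": 0, "tx": 0, "ty": 0, "tz": -0.4, "ax": 0, "ay": 0, "az": 0},
  {"hand": 0.2, "tx": 0, "ty": 0, "tz": 0, "ax": 0, "ay": 0, "az": 0},
  {"hand": 0.5, "tx": 0, "ty": 0, "tz": 0, "ax": 0, "ay": 0, "az": 0},
  {"hand": 0.5, "tx": 0, "ty": 0, "tz": 0, "ax": 0, "ay": 0, "az": 0},
  {"hand": 0.5, "tx": 0, "ty": 0, "tz": 0, "ax": 0, "ay": 0, "az": 0},
])

```text
clock: 16.9
tool_pos: [0.5295, -0.301, 0.0036]
ee_rot: [0.707, 0.016, -0.707, 0.016]
ft_force: [-1.6, 1.7, 6.4]
opening: 0.0558
```

```bash
python3 look.py 21 w
```

```text
(array([ 0.5295, -0.301 ,  0.0036]), np.float64(-87.4358409377006), array([ 0.0003,  0.0002, -1.    ])) [[  50.3849 -547.5566]] [-1.6049  1.702   6.4038] 0.055830112726199164 16.9
```

View pics/w21.png

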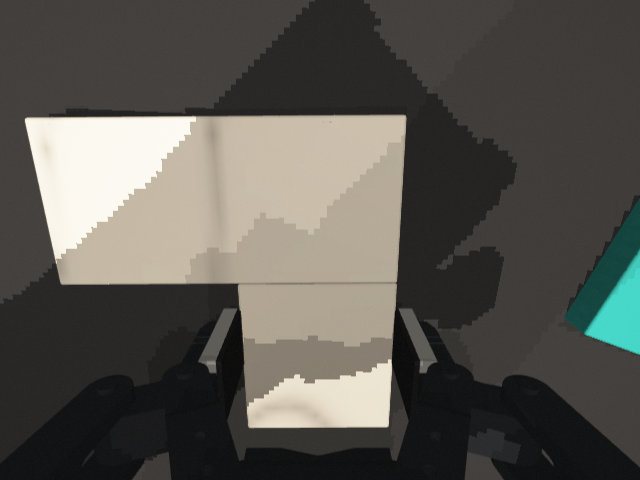

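Emit:
jog_arm([
  {"hand": 0.5, "tx": -0.05, "ty": 0.8, "tz": 0, "ax": 0, "ay": 0, "az": -0.4},
  {"hand": 0.5, "tx": -0.1, "ty": 1.4, "tz": 0, "ax": 0, "ay": 0, "az": -0.4},
  {"hand": 0.5, "tx": -0.1, "ty": 1.6, "tz": 0, "ax": 0, "ay": 0, "az": -0.4},
  {"hand": 0.5, "tx": -0.1, "ty": 1.6, "tz": 0, "ax": 0, "ay": 0, "az": -0.4},
  {"hand": 0.5, "tx": -0.1, "ty": 1.6, "tz": 0, "ax": 0, "ay": 0, "az": -0.4},
  {"hand": 0.5, "tx": -0.1, "ty": 1.6, "tz": 0, "ax": 0, "ay": 0, "az": -0.4},
  {"hand": 0.5, "tx": -0.1, "ty": 1.6, "tz": 0, "ax": 0, "ay": 0, "az": -0.4},
  {"hand": 0.5, "tx": -0.1, "ty": 1.6, "tz": 0, "ax": 0, "ay": 0, "az": -0.4},
])

```text
clock: 17.75
tool_pos: [0.5224, -0.1828, 0.0036]
ee_rot: [0.708, -0.005, -0.706, -0.004]
ft_force: [-0.5, -5.6, 3.1]
opening: 0.056
```

Emit:
jog_arm([
  {"hand": 0.5, "tx": -0.1, "ty": 1.6, "tz": 0, "ax": 0, "ay": 0, "az": -0.4},
  {"hand": 0.5, "tx": -0.1, "ty": 1.6, "tz": 0, "ax": 0, "ay": 0, "az": -0.4},
  {"hand": 0.5, "tx": -0.1, "ty": 1.6, "tz": 0, "ax": 0, "ay": 0, "az": -0.4},
  {"hand": 0.5, "tx": -0.1, "ty": 1.6, "tz": 0, "ax": 0, "ay": 0, "az": -0.4},
  {"hand": 0.5, "tx": -0.1, "ty": 1.6, "tz": 0, "ax": 0, "ay": 0, "az": -0.4},
  {"hand": 0.5, "tx": -0.1, "ty": 1.6, "tz": 0, "ax": 0, "ay": 0, "az": -0.4},
  {"hand": 0.5, "tx": -0.1, "ty": 1.6, "tz": 0, "ax": 0, "ay": 0, "az": -0.4},
  {"hand": 0.5, "tx": -0.1, "ty": 1.6, "tz": 0, "ax": 0, "ay": 0, "az": -0.4},
])

```text
clock: 18.55
tool_pos: [0.5141, -0.0551, 0.0036]
ee_rot: [0.707, -0.025, -0.706, -0.024]
ft_force: [0.7, -6.6, 5.9]
opening: 0.056
```

```bash
python3 look.py 22 w; python3 -c "
from h import *
print((fromtray([[-18,-191.5]])-tool()[0][:2])*100)"
```

```text
(array([ 0.5141, -0.0551,  0.0036]), np.float64(-93.93408220362248), array([ 0.0016, -0.0015, -1.    ])) [[   3.3632 -305.6919]] [ 0.7029 -6.5796  5.9482] 0.05602167287640412 18.55
[[-0.64240269 11.27216899]]
```

View pics/w22.png

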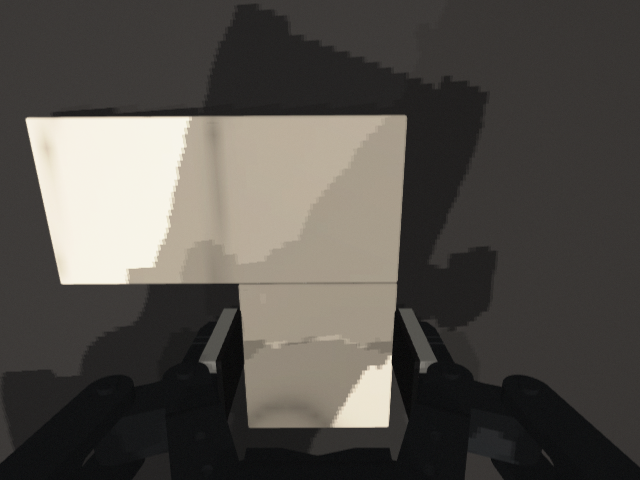

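Emit:
jog_arm([
  {"hand": 0.5, "tx": -0.08, "ty": 1.4, "tz": 0, "ax": 0, "ay": 0, "az": -0.4},
  {"hand": 0.5, "tx": -0.08, "ty": 1.4, "tz": 0, "ax": 0, "ay": 0, "az": -0.4},
  {"hand": 0.5, "tx": -0.08, "ty": 1.4, "tz": 0, "ax": 0, "ay": 0, "az": -0.4},
  {"hand": 0.5, "tx": -0.08, "ty": 1.4, "tz": 0, "ax": 0, "ay": 0, "az": -0.4},
  {"hand": 0.5, "tx": -0.08, "ty": 1.4, "tz": 0, "ax": 0, "ay": 0, "az": -0.4},
  {"hand": 0.5, "tx": -0.08, "ty": 1.4, "tz": 0, "ax": 0, "ay": 0, "az": -0.4},
  {"hand": 0.5, "tx": -0.08, "ty": 1.4, "tz": 0, "ax": 0, "ay": 0, "az": -0.4},
  {"hand": 0.5, "tx": -0.08, "ty": 1.0, "tz": 0, "ax": 0, "ay": 0, "az": -0.4},
])

```text
clock: 19.4
tool_pos: [0.5074, 0.0529, 0.0036]
ee_rot: [0.706, -0.044, -0.705, -0.043]
ft_force: [0.1, -7.1, 7.5]
opening: 0.0557
```

Emit:
jog_arm([
  {"hand": 0.5, "tx": 0, "ty": 0, "tz": 0, "ax": 0, "ay": 0, "az": 0},
  {"hand": 0.5, "tx": 0, "ty": 0, "tz": 0, "ax": 0, "ay": 0, "az": 0},
])

```text
clock: 19.6
tool_pos: [0.5073, 0.0547, 0.0036]
ee_rot: [0.706, -0.043, -0.706, -0.044]
ft_force: [-0.2, -1.3, 8.2]
opening: 0.0559
```

```bash
python3 look.py 23 ws; python3 -c "
from h import *
print((fromtray([[-18,-191.5]])-tool()[0][:2])*100)"
```

```text
(array([0.5073, 0.0547, 0.0036]), np.float64(-97.00917629293407), array([ 0.0006,  0.0011, -1.    ])) [[ -17.4805 -197.6709]] [-0.1958 -1.2949  8.1598] 0.05585979810517512 19.6
[[0.02723799 0.621191  ]]
```

View pics/w23.png

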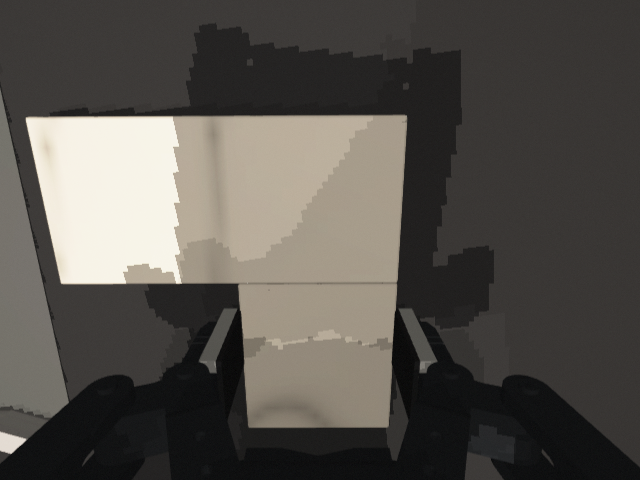

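Run:
```python
from h import *
np.set_printoptions(precision=2,suppress=True)
c=load("w23"); W=unproj(c,[(406,116),(27.5,118),(61.5,283),(240,283),(247,427.5),(388,427.5)],.014)
t,a,r=rigid(L,W);print(totray(t),a-82.6,r, totray(W))
```

```text
[[   0.46 -165.41]] 0.46748837783478336 [0.97 0.84 0.41 0.82 0.26 0.39] [[  60.69 -223.98]
 [  59.32 -105.46]
 [   3.31 -105.61]
 [   3.77 -169.15]
 [ -59.38 -168.68]
 [ -58.91 -225.53]]
```

Emit:
jog_arm([
  {"hand": 0.5, "tx": 0.05, "ty": 0.8, "tz": 0, "ax": 0, "ay": 0, "az": -0.47},
  {"hand": 0.5, "tx": 0.12, "ty": 1.0, "tz": 0, "ax": 0, "ay": 0, "az": 0},
  {"hand": 0.5, "tx": 0.13, "ty": 1.0, "tz": 0, "ax": 0, "ay": 0, "az": 0},
  {"hand": 0.5, "tx": 0.13, "ty": 1.0, "tz": 0, "ax": 0, "ay": 0, "az": 0},
  {"hand": 0.5, "tx": 0.13, "ty": 1.0, "tz": 0, "ax": 0, "ay": 0, "az": 0},
  {"hand": 0.5, "tx": 0.13, "ty": 1.0, "tz": 0, "ax": 0, "ay": 0, "az": 0},
  {"hand": 0.5, "tx": 0, "ty": 0, "tz": 0, "ax": 0, "ay": 0, "az": 0},
])

```text
clock: 20.4
tool_pos: [0.5139, 0.1117, 0.0036]
ee_rot: [0.706, -0.046, -0.706, -0.046]
ft_force: [0.3, -3.5, 9.2]
opening: 0.0558
```

```bash
python3 look.py 24 ws
```

```text
(array([0.5139, 0.1117, 0.0036]), np.float64(-97.52247364555505), array([ 0.0001, -0.0003, -1.    ])) [[ -18.2709 -140.3482]] [ 0.2546 -3.5321  9.1885] 0.05575512085395603 20.4
```

View pics/w24.png

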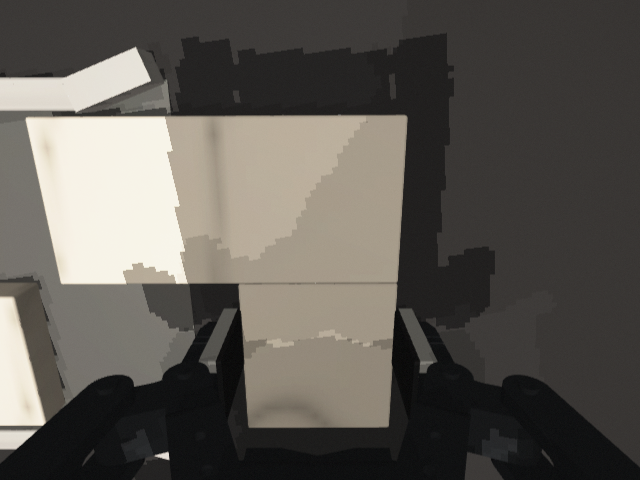

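Emit:
jog_arm([
  {"hand": 0.5, "tx": 0.1, "ty": 0.9, "tz": 0, "ax": 0, "ay": 0, "az": 0},
  {"hand": 0.5, "tx": 0.12, "ty": 1.0, "tz": 0, "ax": 0, "ay": 0, "az": 0},
  {"hand": 0.5, "tx": 0.13, "ty": 1.0, "tz": 0, "ax": 0, "ay": 0, "az": 0},
  {"hand": 0.5, "tx": 0.13, "ty": 1.0, "tz": 0, "ax": 0, "ay": 0, "az": 0},
  {"hand": 0.5, "tx": 0.08, "ty": 0.6, "tz": 0, "ax": 0, "ay": 0, "az": 0},
  {"hand": 0.5, "tx": 0, "ty": 0, "tz": 0, "ax": 0, "ay": 0, "az": 0},
  {"hand": 0.5, "tx": 0, "ty": 0, "tz": 0, "ax": 0, "ay": 0, "az": 0},
])

```text
clock: 21.2
tool_pos: [0.5193, 0.1558, 0.0036]
ee_rot: [-0.706, 0.047, 0.706, 0.046]
ft_force: [-0.0, -4.0, 9.8]
opening: 0.0558
```

```bash
python3 look.py 25 ws
```

```text
(array([0.5193, 0.1558, 0.0036]), np.float64(-97.56837833242469), array([-0.0001, -0.0006, -1.    ])) [[-18.5608 -95.9381]] [-0.0159 -4.0097  9.8398] 0.055762399132162535 21.2
```

View pics/w25.png

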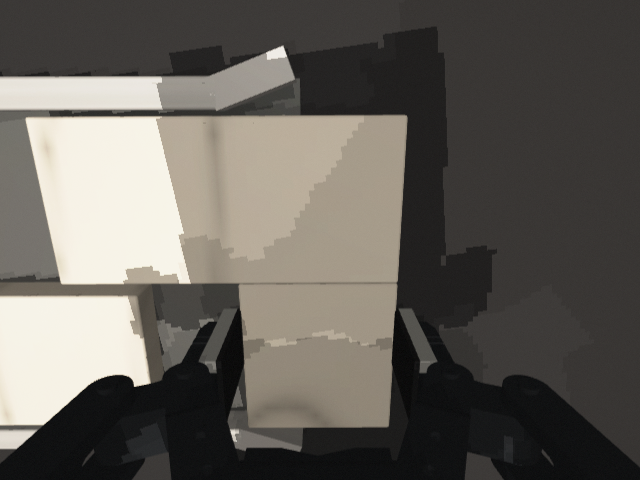

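View pics/s25.png

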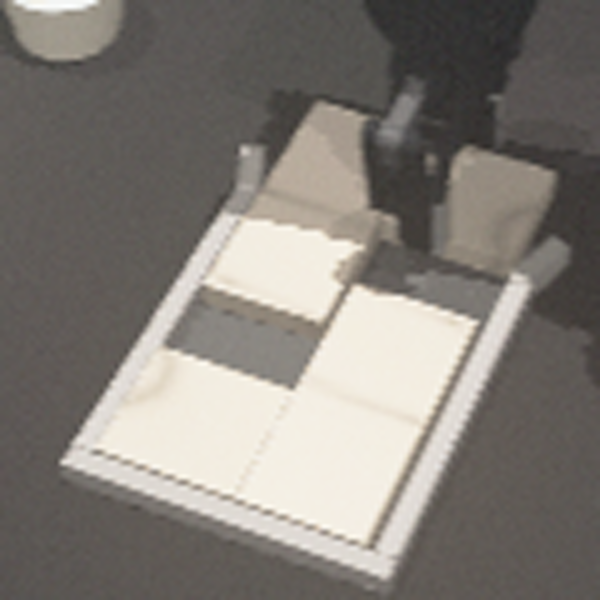

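Emit:
jog_arm([
  {"hand": 0.3, "tx": 0, "ty": 0, "tz": 0, "ax": 0, "ay": 0, "az": 0},
  {"hand": 0.1, "tx": 0, "ty": 0, "tz": 0, "ax": 0, "ay": 0, "az": 0},
  {"hand": 0.05, "tx": 0, "ty": 0, "tz": 0, "ax": 0, "ay": 0, "az": 0},
  {"hand": 0.05, "tx": 0, "ty": 0, "tz": 1, "ax": 0, "ay": 0, "az": 0},
  {"hand": 0.05, "tx": 0, "ty": 0, "tz": 2, "ax": 0, "ay": 0, "az": 0},
  {"hand": 0.05, "tx": 0, "ty": 0, "tz": 2, "ax": 0, "ay": 0, "az": 0},
])

```text
clock: 21.9
tool_pos: [0.5196, 0.156, 0.0539]
ee_rot: [-0.705, 0.046, 0.706, 0.046]
ft_force: [0.1, 0.5, -0.3]
opening: 0.0812
```

Emit:
jog_arm([
  {"hand": 0.5, "tx": 0.7, "ty": -1.9, "tz": 0, "ax": 0, "ay": 0, "az": 0},
  {"hand": 1, "tx": 0.8, "ty": -1.9, "tz": 0, "ax": 0, "ay": 0, "az": 0},
  {"hand": 1, "tx": 0.7, "ty": -2.0, "tz": 0, "ax": 0, "ay": 0, "az": 0},
  {"hand": 1, "tx": 0, "ty": 0, "tz": 0, "ax": 0, "ay": 0, "az": 0},
  {"hand": 1, "tx": 0, "ty": 0, "tz": 0, "ax": 0, "ay": 0, "az": 0},
  {"hand": 1, "tx": 0, "ty": 0, "tz": 0, "ax": 0, "ay": 0, "az": 0},
])

```text
clock: 22.5
tool_pos: [0.5415, 0.0994, 0.0532]
ee_rot: [-0.705, 0.046, 0.706, 0.046]
ft_force: [-1.2, 0.1, -0.4]
opening: 0.0002
```

```bash
python3 look.py 26 ws
```

```text
(array([0.5415, 0.0994, 0.0532]), np.float64(-97.43526513396498), array([-0.0005,  0.0009, -1.    ])) [[  10.6975 -148.9858]] [-1.2216  0.0982 -0.3536] 0.00020126523452111586 22.5
```

View pics/w26.png

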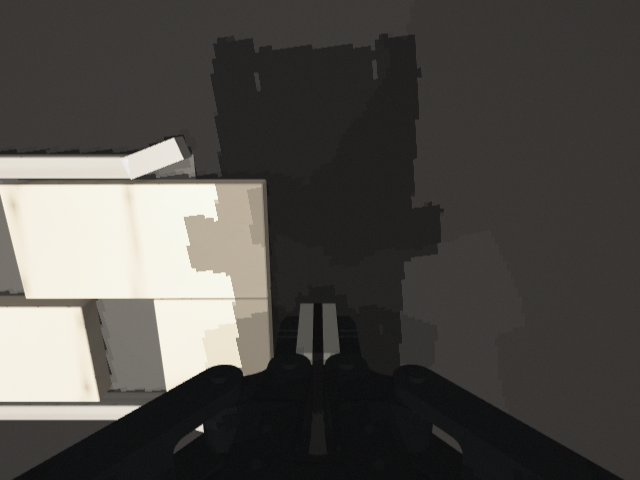

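Emit:
jog_arm([
  {"hand": 1, "tx": 0, "ty": 0, "tz": -2, "ax": 0, "ay": 0, "az": 0},
  {"hand": 1, "tx": 0, "ty": 0, "tz": -2, "ax": 0, "ay": 0, "az": 0},
  {"hand": 1, "tx": 0, "ty": 0, "tz": -1.1, "ax": 0, "ay": 0, "az": 0},
  {"hand": 1, "tx": 0.05, "ty": 0.4, "tz": 0, "ax": 0, "ay": 0, "az": 0},
  {"hand": 1, "tx": 0.07, "ty": 0.5, "tz": 0, "ax": 0, "ay": 0, "az": 0},
  {"hand": 1, "tx": 0.06, "ty": 0.5, "tz": 0, "ax": 0, "ay": 0, "az": 0},
  {"hand": 1, "tx": 0.07, "ty": 0.5, "tz": 0, "ax": 0, "ay": 0, "az": 0},
  {"hand": 1, "tx": 0, "ty": 0, "tz": 0, "ax": 0, "ay": 0, "az": 0},
])

```text
clock: 23.4
tool_pos: [0.5447, 0.1177, 0.0023]
ee_rot: [0.706, -0.046, -0.705, -0.046]
ft_force: [0.2, -1.3, 0.5]
opening: 0.0
```

```bash
python3 look.py 27 ws
```

```text
(array([0.5447, 0.1177, 0.0023]), np.float64(-97.4606661601333), array([ 0.0004,  0.0002, -1.    ])) [[  11.4509 -130.3729]] [ 0.1515 -1.3441  0.4799] 4.878622973903237e-05 23.4
```

View pics/w27.png

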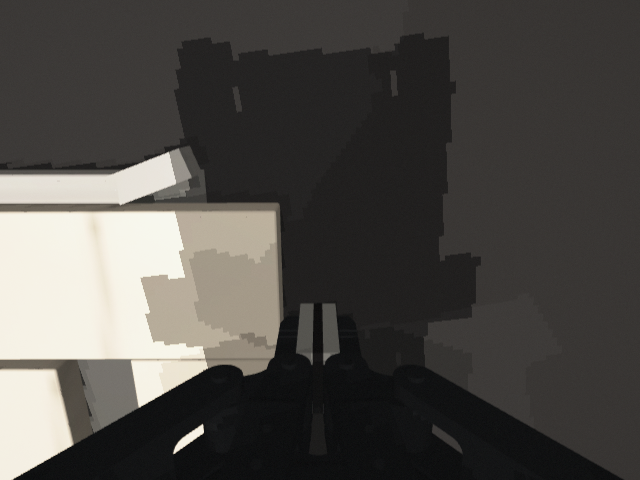

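View pics/s27.png

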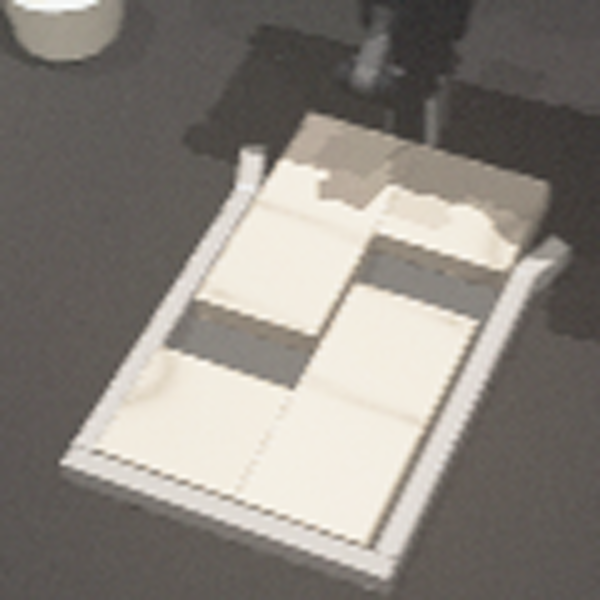

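Emit:
jog_arm([
  {"hand": 1, "tx": 0.06, "ty": 0.5, "tz": 0, "ax": 0, "ay": 0, "az": 0},
  {"hand": 1, "tx": 0.06, "ty": 0.5, "tz": 0, "ax": 0, "ay": 0, "az": 0},
  {"hand": 1, "tx": 0.07, "ty": 0.5, "tz": 0, "ax": 0, "ay": 0, "az": 0},
  {"hand": 1, "tx": 0.06, "ty": 0.4, "tz": 0, "ax": 0, "ay": 0, "az": 0},
  {"hand": 1, "tx": 0, "ty": 0, "tz": 0, "ax": 0, "ay": 0, "az": 0},
])

```text
clock: 24.0
tool_pos: [0.5472, 0.1369, 0.0021]
ee_rot: [0.706, -0.046, -0.705, -0.046]
ft_force: [0.3, -1.4, 1.0]
opening: 0.0002
```

```bash
python3 look.py 28 ws
```

```text
(array([0.5472, 0.1369, 0.0021]), np.float64(-97.46469610245741), array([ 0.0004,  0.0005, -1.    ])) [[  11.4984 -111.0853]] [ 0.2884 -1.4218  1.0463] 0.00016002299469217033 24.0
```

View pics/s28.png

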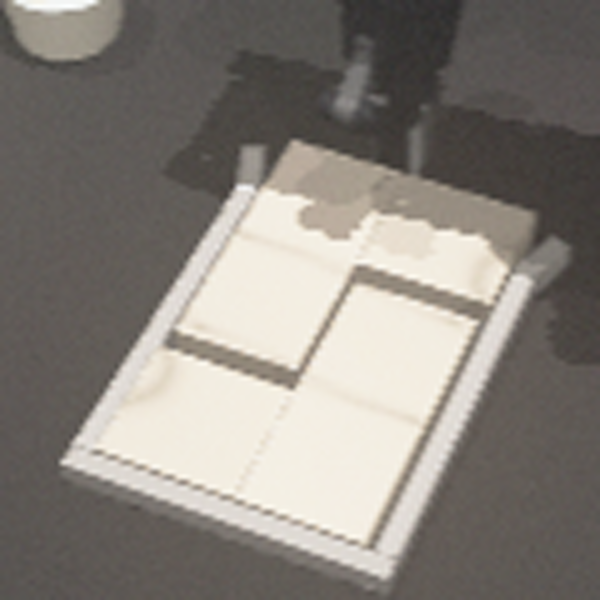

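Emit:
jog_arm([
  {"hand": 1, "tx": 0.05, "ty": 0.4, "tz": 0, "ax": 0, "ay": 0, "az": 0},
  {"hand": 1, "tx": 0.05, "ty": 0.4, "tz": 0, "ax": 0, "ay": 0, "az": 0},
  {"hand": 1, "tx": 0.03, "ty": 0.2, "tz": 0, "ax": 0, "ay": 0, "az": 0},
  {"hand": 1, "tx": 0.03, "ty": 0.2, "tz": 0, "ax": 0, "ay": 0, "az": 0},
  {"hand": 1, "tx": 0, "ty": 0, "tz": 0, "ax": 0, "ay": 0, "az": 0},
])

```text
clock: 24.6
tool_pos: [0.5482, 0.1464, 0.002]
ee_rot: [-0.705, 0.047, 0.706, 0.046]
ft_force: [-2.0, -6.9, 2.8]
opening: 0.0002
```

```bash
python3 look.py 29 ws
```

```text
(array([0.5482, 0.1464, 0.002 ]), np.float64(-97.56261802559474), array([-0.0009, -0.0019, -1.    ])) [[  11.2563 -101.4988]] [-1.9513 -6.9132  2.8182] 0.00023549665005690248 24.6
```

View pics/s29.png

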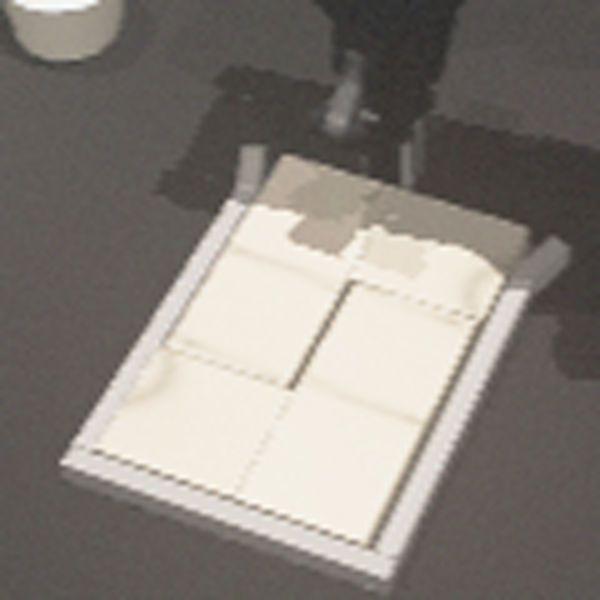

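View pics/w29.png

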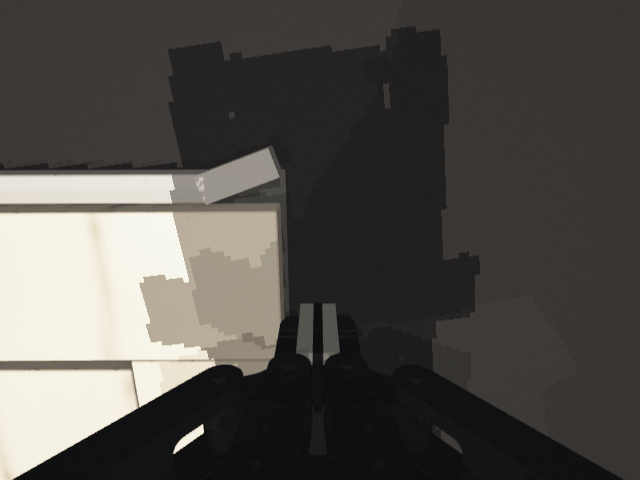

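Emit:
jog_arm([
  {"hand": 1, "tx": 0.03, "ty": 0.2, "tz": 0, "ax": 0, "ay": 0, "az": 0},
  {"hand": 1, "tx": 0.03, "ty": 0.2, "tz": 0, "ax": 0, "ay": 0, "az": 0},
  {"hand": 1, "tx": 0.03, "ty": 0.2, "tz": 0, "ax": 0, "ay": 0, "az": 0},
  {"hand": 1, "tx": 0, "ty": 0, "tz": 0, "ax": 0, "ay": 0, "az": 0},
])

```text
clock: 25.1
tool_pos: [0.5482, 0.1469, 0.002]
ee_rot: [-0.705, 0.051, 0.706, 0.045]
ft_force: [-4.5, -18.2, 8.7]
opening: 0.0002
```

Emit:
jog_arm([
  {"hand": 1, "tx": -0.06, "ty": -0.5, "tz": 0, "ax": 0, "ay": 0, "az": 0},
  {"hand": 1, "tx": -0.1, "ty": -0.8, "tz": 0, "ax": 0, "ay": 0, "az": 0},
  {"hand": 1, "tx": 0, "ty": -1, "tz": 2, "ax": 0, "ay": 0, "az": 0},
  {"hand": 1, "tx": 0, "ty": 0, "tz": 3, "ax": 0, "ay": 0, "az": 0},
  {"hand": 1, "tx": 0, "ty": 0, "tz": 3, "ax": 0, "ay": 0, "az": 0},
  {"hand": 1, "tx": 0, "ty": 0, "tz": 3, "ax": 0, "ay": 0, "az": 0},
  {"hand": 1, "tx": 0, "ty": 0, "tz": 0, "ax": 0, "ay": 0, "az": 0},
])

```text
clock: 25.8
tool_pos: [0.5508, 0.1328, 0.1159]
ee_rot: [0.708, -0.044, -0.703, -0.047]
ft_force: [1.3, -0.4, 1.3]
opening: 0.0002
```

```bash
python3 look.py 30 ws
```

```text
(array([0.5508, 0.1328, 0.1159]), np.float64(-97.44528631845687), array([ 0.0068,  0.0037, -1.    ])) [[  15.5647 -114.6469]] [ 1.329  -0.3997  1.2743] 0.00018804983067719215 25.8
```

View pics/s30.png

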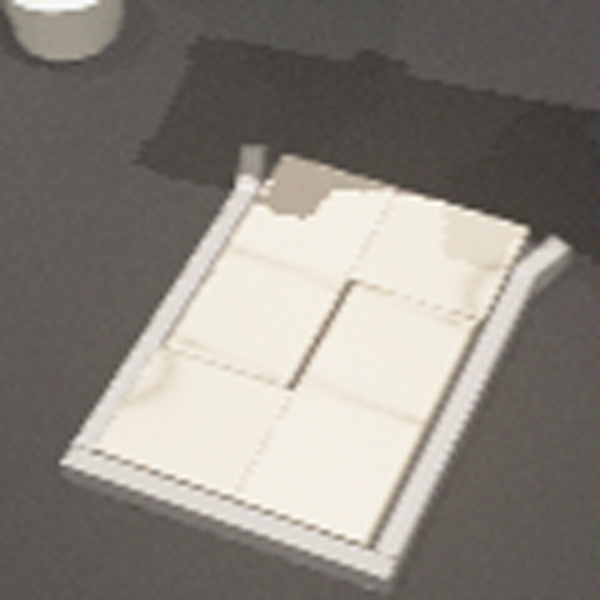

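View pics/w30.png

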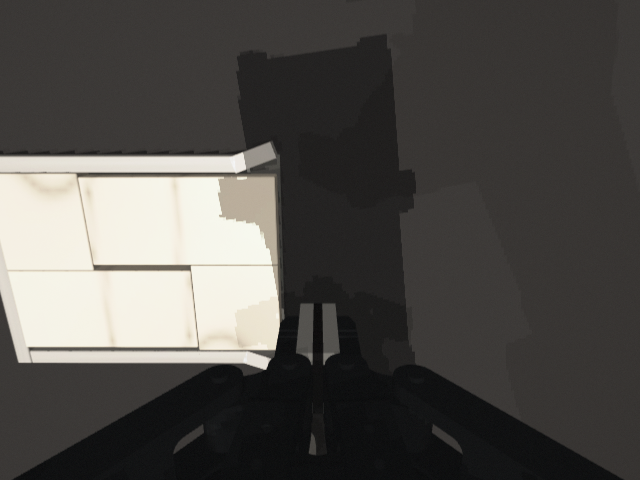

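Emit:
jog_arm([
  {"hand": 1, "tx": 0, "ty": 1, "tz": 3, "ax": 0, "ay": 0, "az": 0},
  {"hand": 1, "tx": 0, "ty": 2, "tz": 3, "ax": 0, "ay": 0, "az": 0},
  {"hand": 1, "tx": 0, "ty": 3, "tz": 2, "ax": 0, "ay": 0, "az": 0},
  {"hand": 1, "tx": 0, "ty": 3, "tz": 0, "ax": 0, "ay": 0, "az": 0},
  {"hand": 1, "tx": 0, "ty": 2, "tz": 0, "ax": 0, "ay": 0, "az": 0},
  {"hand": 1, "tx": 0, "ty": 0, "tz": 0, "ax": 0, "ay": 0, "az": 0},
  {"hand": 1, "tx": 0, "ty": 0, "tz": 0, "ax": 0, "ay": 0, "az": 0},
])

```text
clock: 26.6
tool_pos: [0.5471, 0.2407, 0.1907]
ee_rot: [-0.705, 0.046, 0.706, 0.045]
ft_force: [0.3, -0.1, -1.0]
opening: -0.0001
```

```bash
python3 look.py 31 w
python3 - <<'E'
from h import *
c=load("w31")
im=cv2.resize(c["color"][:,:,::-1],None,fx=2.5,fy=2.5,interpolation=cv2.INTER_CUBIC)
cv2.imwrite("pics/w31z.png",im[200:800,300:1100])
E
```

```text
(array([0.5471, 0.2407, 0.1907]), np.float64(-97.4581382414581), array([-0.002 , -0.0013, -1.    ])) [[-2.011 -8.123]] [ 0.2965 -0.0713 -0.96  ] -6.433972068114101e-05 26.6
```

View pics/w31z.png

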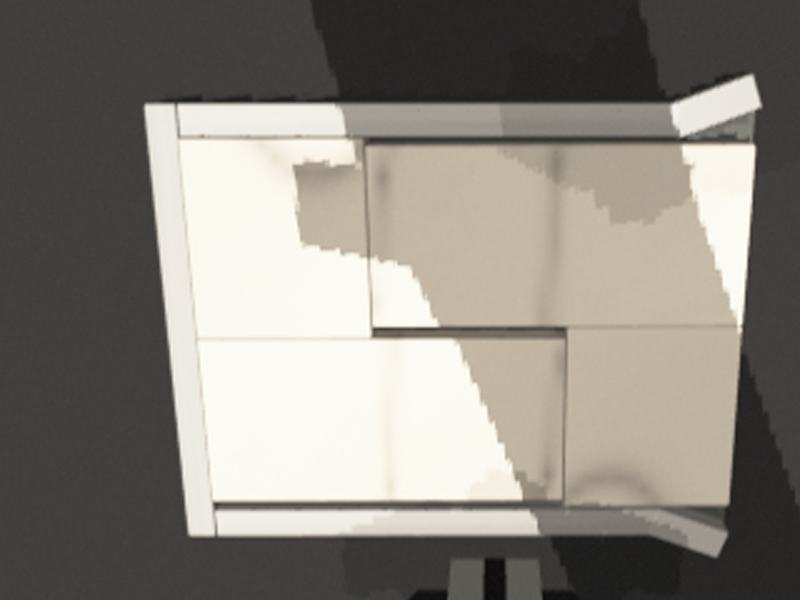

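Run:
```python
from h import *
np.set_printoptions(precision=2,suppress=True)
c=load("w31"); f=lambda l:(np.array(l)+[300,200])/2.5-.3
print("slab ends",totray(unproj(c,f([(755,146),(729,505),(179,140),(213,499)]),.014)))
print("slab gap",totray(unproj(c,f([(373,325),(371,335),(566,330),(564,340)]),.014)))
print("rim: open tips, inner closed",totray(unproj(c,f([(752,75),(761,106),(727,533),(718,557),(179,137),(215,502)]),.012)))
```

```text
slab ends [[ 58.88 -87.25]
 [-60.16 -87.67]
 [ 60.89  88.87]
 [-57.66  88.81]]
slab gap [[  3.03  31.83]
 [ -0.28  32.6 ]
 [  1.29 -30.58]
 [ -2.04 -30.  ]]
rim: open tips, inner closed [[ 79.52 -85.23]
 [ 70.56 -88.66]
 [-71.57 -88.22]
 [-80.77 -85.71]
 [ 61.68  89.38]
 [-59.62  88.82]]
```

Run:
```python
from h import *
c=manip.capture("scene"); cv2.imwrite("pics/sc_end.png",c["color"][:,:,::-1])
print(manip.close_job())
```

```text
the job is handed in; nothing more can be done
None
```

View pics/sc_end.png

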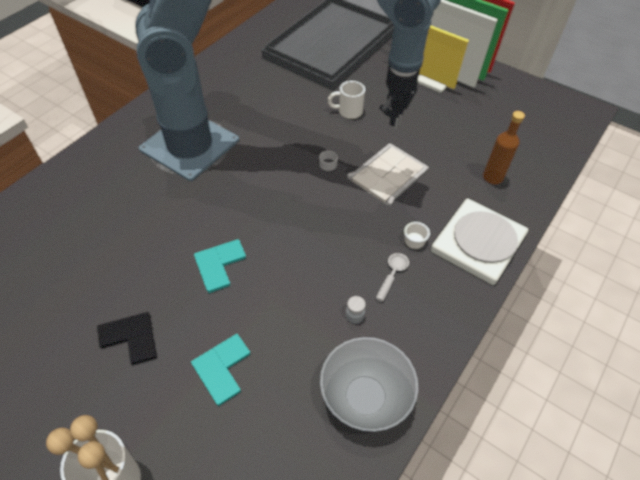

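Both marble slabs are in the tray, interlocked as one rectangle, and the job was handed in at about 26.7 s. I gripped each slab by one leg and slid it along the worktop, turning it about 10–13° to line it up with the tray. I then pushed it home with the closed fingers.

**Final fit:** in the last wrist picture the slabs' far edge is at y ≈ +88.8 mm, so they sit against the closed end (+89.5 mm) within the 2 mm calibration. Their near edge is at about -87.3 to -87.7 mm, so about 2 mm inside the open end. The slabs touch each other to within about 1 mm.

**Bystanders:** the last scene picture shows the salt jar, ramekin, cutter ring, spoon and the black and turquoise look-alikes where they started. I checked this by eye and did not measure their positions.

**Went less smoothly:**
- **Twist:** the first push on slab A, off-centre, twisted it about 4° inside the tray. Pushing on the end of its leg straightened it.
- **Stall:** the next push on A stalled at about 11 N with the fingertips too high. Lowering them fixed it.

The highest wrist force I read was about 21 N.

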